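# Run the welding torch along a cover seam with chill bars on, then clear down

## Task

Lay all the copper chill bars lengthwise on the raised yellow ledge of the clamped cover, then take the torch from its cradle and guide its tip slowly (1 to 3 cm a second), just above or lightly on the black seam, along its whole length from the green dot to the red dot. Lay the torch back in its cradle, level and with the nozzle at the same end as before, then lay all the bars flat on the white cooling plate. Do not disturb the other things on the bench.

Things in the scene. Friction and masses are not known exactly. Their poses are not given: they have to be found in the camera images.
- work: clamped cover, fixed: light metal deck, top 40 mm above the bench, spans x -55..140, y -150..150 mm; blue base 10 mm high reaches y -170..170; dark end clamps 52 mm high. Origin on the bench, y along its length, x away from the robot at yaw 0. Yellow ledge towards the back (ledge). The black seam line, flat on the deck, runs straight between seam0..seam6 in turn.
- ledge (a point): centre of the flat top of the yellow ledge, at x +75 mm of the cover, 66 mm above the bench and 26 mm above the deck, axes as work; the ledge is 34 mm wide (x) and 280 mm long (y), solid down to the deck
- seam0 (a point): start of the seam, green dot, on the deck top
- seam1 (a point): point 1 on the seam, on the deck top
- seam2 (a point): point 2 on the seam (bend), on the deck top
- seam3 (a point): point 3 on the seam, on the deck top
- seam4 (a point): point 4 on the seam (bend), on the deck top
- seam5 (a point): point 5 on the seam, on the deck top
- seam6 (a point): end of the seam, red dot, on the deck top
- cradle: torch cradle, fixed: dark base 150 x 90 x 8 mm and two grey notched posts 10 mm thick at x -45 and +45 mm (80 mm clear between them); the torch handle rests in the notches at 70 mm height. Notch 34 mm wide at the bottom, flaring to about 46 mm, cheeks up to 88 mm height. Origin on the bench in the middle, x along the torch, nozzle end +x.
- torch: loose cordless torch, 140 g: orange handle 120 x 24 x 28 mm (x, y, z) lying level in the cradle, and a bent neck at its +x end, nozzle pointing straight down (-z) to the brass tip. Origin at the centre of the handle's underside; x towards the nozzle, z up. Grip it across its 24 mm width at the middle, from above; it hangs level.
- torch_tip (a point): tip of the torch, at x +85, y 0, z -40 mm in the torch's frame (40 mm below the handle's underside)
- plate: white cooling plate, fixed, 220 x 110 x 12 mm (x, y, z), flat with no rim, holds all the bars side by side. Origin on the bench under its centre. Plate and cradle may swap sides.
- bar0: loose copper chill bar with two dark bands, 66 x 28 x 28 mm, 0.45 kg, may be absent; origin at its centre, x along its length
- bar1: loose copper chill bar with two dark bands, 66 x 28 x 28 mm, 0.45 kg, may be absent; origin at its centre, x along its length
- bar2: loose copper chill bar with two dark bands, 66 x 28 x 28 mm, 0.45 kg, may be absent; origin at its centre, x along its length
- bottle: bystander: blue bottle 130 mm tall, 52 mm across, origin under it
- spool: bystander: grey spool 53 mm tall, 68 mm across, origin under it
- mug: bystander: white mug 90 mm tall, 76 mm across, origin under it
- jar: bystander: jar 75 mm tall, 66 mm across, origin under it
- driver: bystander: screwdriver lying on the right, origin under its middle
- brush: bystander: brush lying at the far side, origin under its middle
- carton: bystander: carton 90 x 120 x 60 mm, origin under it
There are look-alikes about, which are no part of the job. There is more than one size of the torch; the job needs the smaller.

How it is judged:
On the way, in this order (a step that is already met when the one before it is completed fails the run):
1. every chill bar present lies lengthwise on the raised ledge, let go (x of bar0 in the frame of ledge between -0.012 and 0.012 m and y of bar0 in the frame of ledge between -0.118 and 0.118 m and z of bar0 in the frame of ledge between 0.009 and 0.019 m and angle between the x axis of each of bar0, bar1, bar2 and the y axis of work, either way round below 0.25 rad and linear speed of each of bar0, bar1, bar2 below 0.03 m/s and contact force between the fingers and bar0 below 0.2 N and x of bar1 in the frame of ledge between -0.012 and 0.012 m and y of bar1 in the frame of ledge between -0.118 and 0.118 m and z of bar1 in the frame of ledge between 0.009 and 0.019 m and contact force between the fingers and bar1 below 0.2 N and x of bar2 in the frame of ledge between -0.012 and 0.012 m and y of bar2 in the frame of ledge between -0.118 and 0.118 m and z of bar2 in the frame of ledge between 0.009 and 0.019 m and contact force between the fingers and bar2 below 0.2 N), for 0.3 s.
2. the torch tip passes seam point 0 slowly, within 7 mm, with all the bars on the ledge (distance between torch_tip and seam0 below 0.007 m and linear speed of torch below 0.04 m/s and x of bar0 in the frame of ledge between -0.012 and 0.012 m and y of bar0 in the frame of ledge between -0.118 and 0.118 m and z of bar0 in the frame of ledge between 0.009 and 0.019 m and angle between the x axis of each of bar0, bar1, bar2 and the y axis of work, either way round below 0.25 rad and linear speed of each of bar0, bar1, bar2 below 0.03 m/s and x of bar1 in the frame of ledge between -0.012 and 0.012 m and y of bar1 in the frame of ledge between -0.118 and 0.118 m and z of bar1 in the frame of ledge between 0.009 and 0.019 m and x of bar2 in the frame of ledge between -0.012 and 0.012 m and y of bar2 in the frame of ledge between -0.118 and 0.118 m and z of bar2 in the frame of ledge between 0.009 and 0.019 m), for 0.2 s.
3. the torch tip passes seam point 1 slowly, within 7 mm (distance between torch_tip and seam1 below 0.007 m and linear speed of torch below 0.04 m/s), for 0.2 s.
4. the torch tip passes seam point 2 slowly, within 7 mm (distance between torch_tip and seam2 below 0.007 m and linear speed of torch below 0.04 m/s), for 0.2 s.
5. the torch tip passes seam point 3 slowly, within 7 mm (distance between torch_tip and seam3 below 0.007 m and linear speed of torch below 0.04 m/s), for 0.2 s.
6. the torch tip passes seam point 4 slowly, within 7 mm (distance between torch_tip and seam4 below 0.007 m and linear speed of torch below 0.04 m/s), for 0.2 s.
7. the torch tip passes seam point 5 slowly, within 7 mm (distance between torch_tip and seam5 below 0.007 m and linear speed of torch below 0.04 m/s), for 0.2 s.
8. the torch tip passes seam point 6 slowly, within 7 mm (distance between torch_tip and seam6 below 0.007 m and linear speed of torch below 0.04 m/s), for 0.2 s.
At the end, for the whole second after the job is handed in: every bar present lies flat on the cooling plate with its centre over the plate (height within 5 mm), at rest; the torch lies level in both notches of the cradle (within 20 mm along, 10 mm across, 0.12 rad), nozzle at the cradle's +x end, at rest (x of bar0 in the frame of plate between -0.11 and 0.11 m and y of bar0 in the frame of plate between -0.055 and 0.055 m and z of bar0 in the frame of plate between 0.021 and 0.031 m and linear speed of each of bar0, bar1, bar2, torch below 0.02 m/s and x of bar1 in the frame of plate between -0.11 and 0.11 m and y of bar1 in the frame of plate between -0.055 and 0.055 m and z of bar1 in the frame of plate between 0.021 and 0.031 m and x of bar2 in the frame of plate between -0.11 and 0.11 m and y of bar2 in the frame of plate between -0.055 and 0.055 m and z of bar2 in the frame of plate between 0.021 and 0.031 m and x of torch in the frame of cradle between -0.02 and 0.02 m and y of torch in the frame of cradle between -0.01 and 0.01 m and z of torch in the frame of cradle between 0.064 and 0.077 m and x of torch_tip in the frame of cradle between 0.06 and 0.11 m and angle between torch's own z axis and vertical below 0.12 rad); the robot touches nothing.
It fails at once if a bystander is shoved more than 30 mm or knocked over (distance of any of bottle, spool, mug, jar, driver, brush, carton from where it was at the start of the episode above 0.03 m).
Of bar0, bar1, bar2 only 2 to 3 are there at a start; the rules pass over those that are not, and their reading is None.
At some moment in a run one of bar0, bar1, bar2 may be knocked a few centimetres aside while the robot is not near it.
It also fails if it takes over 210 s, if anything falls off the work surface, if the arm or the gripper's body presses on something with over 40 N, if the wrist force passes 120 N, or if a joint passes its speed limit or range.

## Robot

A 6-joint arm with a two-finger parallel gripper is mounted at the origin on the work surface. World frame = base frame: x ahead of the robot, y to its left, z up, the work surface at z = 0. Lengths are in m, angles in rad, forces in N, time in s.
With the tool pointing down it reaches from about 0.25 to 0.725 m from the base axis. Payload 4 kg.
Tool frame: the origin (TCP) lies on the centre line of the jaws, within the pads' length; the fingertips stand 17 mm ahead of it and the grasp point (between the pads) lies 2 mm behind it; z points along the fingers, x is the direction in which the jaws open and shut, and the axes are right-handed (so a half turn about z gives the same grasp; the last joint's range is limited). The gripper opens to 85 mm and grips with 20 to 120 N. Pads are 22 mm wide; open, the fingers measure 114 mm over their backs; the gripper's body (76 mm by 85 mm) begins 54 mm behind the grasp point. The pads swing forward as they close: fully open they stand 13 mm farther back than shut.
Start: joints at [1.349, 0.241, 0.005, 1.335, 0, 1.571], TCP at [0.11, 0.488, 0.248] pointing down, gripper open.
Joint ranges: [-2.72, 2.72], [-1.05, 1.87], [-1.09, 1.28], [-1.99, 2.15], [-1.42, 1.44], [-3.14, 3.14]. Speed limits (rad/s): [2.79, 2.79, 3.14, 3.14, 3.14, 3.14].

## Interface

Orientations are given as a unit quaternion [x, y, z, w].
In Python, from workcell import bot gives the robot as it stands.
- The arm moves only by the tool jog_arm, never from a script. Its arguments are lists of equal length, an entry for each row: "jaw": the closure, from 0 (fully open) to 1 (shut); "linear": the shift along the tool's x, y, z in m, a list of three; "delta_rot": the turn, a rotation vector about the tool's x, y, z in degrees, a list of three. A call has exactly 8 rows; each row is the pose to reach, as a shift and turn from the pose commanded when the call began, along the tool's axes at that moment; what a row does not reach only later rows make up. A row lasts 1/12 s, in which the tool goes at most 41.7 mm and 7.16 degrees, less where a joint would pass 70% of its speed; a pose out of reach is approached as far as the arm can. A call with a gripper value outside its range is refused whole. The fingers move at their own pace and stop on an object; the grip force is fixed at half the most. Time passes only in rows, so rows that repeat a pose let the fingers close, or fill a call up. It gives the time, the measured TCP pose, the force and the opening at its end, in the units of the state.
- bot.get_obs(): the state, without advancing time (a new reading comes with each control period).
- bot.camera(name): name is "scene" or "top" or "wrist"; returns (picture, depth): 400x640x3 uint8, red, green, blue; 400x640 float32, m along the optical axis (not along the pixel's ray), 0 where there is no reading.
- bot.calibration(name): a dict with "fovy" (degrees; the focal length in pixels is half the picture's height over the tangent of half this angle, whatever the lens; pixels are square), "cx", "cy" (the principal point, pixels), "k1" (the pictures are not rectified: a ray, as slopes to the right and down, at radius r is drawn at 1 + k1 r^2 times it, then the intrinsics apply), "origin" and "orientation" of the camera in the world. Camera axes: x right, y down, z forward; pixel columns grow to the right and rows downward; lengths in m; the calibration is good to about 2 mm. A picture is of the moment at which its call begins: read the wrist's pose just before it. calibration takes no time and is no camera call; for the wrist camera it gives the pose at the moment of the call.
- bot.job_done(): hands the job in, once; it reports no verdict.
The state is a dict: "clock": time; "joint_pos": joint angles; "joint_vel": joint speeds; "tau": joint torques, N m; "eef_pos": TCP position; "tool_rot": TCP orientation; "ft_force": force on the tool from outside, world axes, zero at the start; "ft_torque": the same for the moment, N m; "grip_width": finger opening in m.
Only numpy, scipy, OpenCV 4.12 (cv2) and the standard library are available. Lean on these libraries where they do the work, as an engineer would, in place of code of your own. Each camera call takes 0.05 s, during which the arm holds its last target.

## Working session

There is one attempt and no reset: what is moved stays moved. The work goes in short steps, Python scripts to look and compute and a tool call to move; the robot and the scene stay as the last step left them, time stands still between calls to the robot, and variables do not carry over. Pictures are saved under pics/ and viewed, and the job is handed in when it is done.

Besides the shell and the picture viewer there is one more tool, called as a command line: name --argument value ..., lists and objects as JSON in quotes. jog_arm: Moves the arm, as the interface text tells. Its arguments: {"type":"object","properties":{"jaw":{"type":"array","items":{"type":"number"}},"linear":{"type":"array","items":{"type":"array","items":{"type":"number"}}},"delta_rot":{"type":"array","items":{"type":"array","items":{"type":"number"}}}},"required":["jaw","linear","delta_rot"]}

```bash
ls; mkdir -p pics; cat > h.py <<'E'
import numpy as np, cv2
from scipy.spatial.transform import Rotation as R
from workcell import bot
def grab(n,fn=None):
    c=bot.calibration(n); p,d=bot.camera(n)
    if fn: cv2.imwrite('pics/'+fn,p[:,:,::-1])
    return p,d,c
def K(c):
    f=200/np.tan(np.radians(c['fovy'])/2); return f
def rays(c,uv):
    uv=np.atleast_2d(np.array(uv,float)); f=K(c)
    x=(uv-[c['cx'],c['cy']])/f; s=x.copy()
    for _ in range(20): s=x/(1+c['k1']*(s**2).sum(1,keepdims=True))
    return np.c_[s,np.ones(len(s))], s
def onplane(c,uv,z):
    d,_=rays(c,uv); d=R.from_quat(c['orientation']).apply(d); o=np.array(c['origin'])
    return o+d*((z-o[2])/d[:,2])[:,None]
def proj(c,P):
    P=np.atleast_2d(P); q=R.from_quat(c['orientation']).inv().apply(P-np.array(c['origin']))
    s=q[:,:2]/q[:,2:]; r2=(s**2).sum(1,keepdims=True)
    return s*(1+c['k1']*r2)*K(c)+[c['cx'],c['cy']]
def cloud(c,d):
    v,u=np.mgrid[0:400,0:640]; r,_=rays(c,np.c_[u.ravel(),v.ravel()])
    P=R.from_quat(c['orientation']).apply(r*d.reshape(-1,1))+np.array(c['origin'])
    P[d.ravel()==0]=np.nan
    return P.reshape(400,640,3)
E
python3 - <<'E'
from h import *
for n in ['scene','top','wrist']:
    p,d,c=grab(n,n+'0.png'); print(n,c)
    np.savez(n+'0.npz',p=p,d=d,**c)
print(bot.get_obs())
E
```

```text
pics
scene {'fovy': 44.926146551159654, 'cx': 315.31518080127114, 'cy': 200.51079779129412, 'k1': 0.002900679349481069, 'origin': array([ 1.32532615, -0.82375031,  1.16940794]), 'orientation': array([ 0.85075946,  0.3412612 , -0.15350538, -0.36903284])}
top {'fovy': 54.379320505426435, 'cx': 318.74348874633847, 'cy': 199.2199511846731, 'k1': -0.06181910932329249, 'origin': array([ 0.30602236, -0.02194289,  1.46499117]), 'orientation': array([-0.70111089,  0.70938254, -0.04433579,  0.05704626])}
wrist {'fovy': 69.26182033244521, 'cx': 318.78667411855224, 'cy': 201.108936453903, 'k1': -0.004970620348169463, 'origin': array([0.03679214, 0.50376593, 0.37306463]), 'orientation': array([0.77271802, 0.61733191, 0.09170792, 0.115749  ])}
{'clock': 0.15, 'joint_pos': array([1.34897490e+00, 2.41234228e-01, 4.03676079e-03, 1.33518834e+00,
       2.78066287e-05, 1.57077810e+00]), 'joint_vel': array([-4.57549257e-04, -2.97872703e-03,  3.96628426e-03, -6.88336527e-05,
        1.61636413e-03,  1.23967709e-03]), 'tau': array([ 3.80257152e-04, -3.72633970e+01,  2.52639180e+01,  1.23507937e-02,
        8.67072686e-05,  2.02179905e-06]), 'eef_pos': array([0.10989751, 0.48731591, 0.24762145]), 'tool_rot': array([ 7.81021209e-01,  6.24503995e-01, -6.29399197e-04,  4.85447166e-04]), 'ft_force': array([ 0.43755577,  0.48324539, -0.4041489 ]), 'ft_torque': array([0.03575303, 0.00043194, 0.00326558]), 'grip_width': 0.08512774269170374}
```

View pics/top0.png

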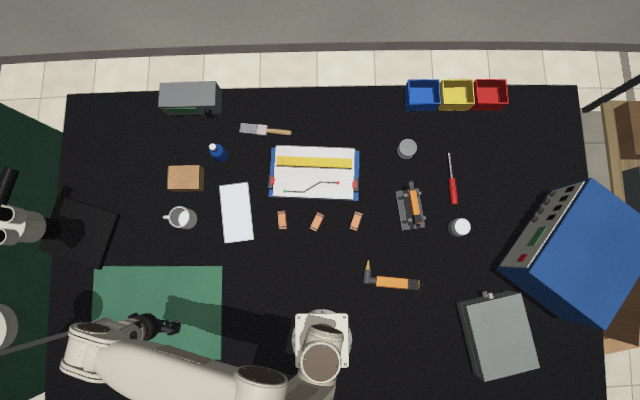

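View pics/scene0.png

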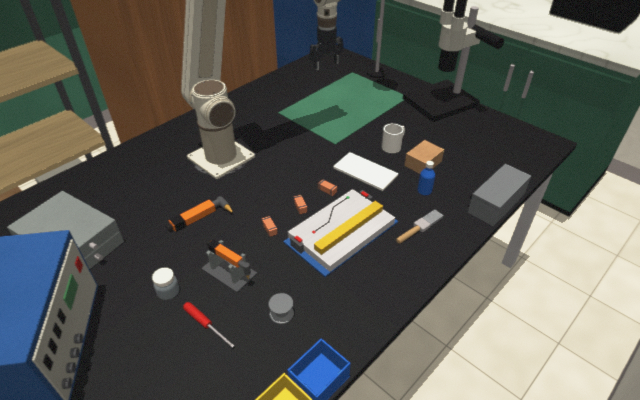

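View pics/wrist0.png

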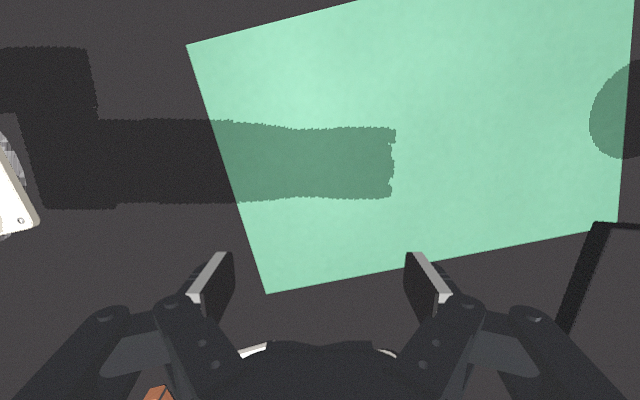

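```bash
python3 - <<'E'
from h import *
z=np.load('top0.npz'); p,d=z['p'],z['d']; c={k:z[k] for k in ['fovy','cx','cy','k1','origin','orientation']}
P=cloud(c,d)
cv2.imwrite('pics/topz.png',cv2.resize(p[110:310,150:480],(792,480),interpolation=cv2.INTER_CUBIC)[:,:,::-1])
hsv=cv2.cvtColor(p,cv2.COLOR_RGB2HSV)
def show(name,m,zz,amin=15,roi=(110,310,150,480)):
    mm=np.zeros_like(m);r=roi;mm[r[0]:r[1],r[2]:r[3]]=m[r[0]:r[1],r[2]:r[3]]
    n,l,s,ce=cv2.connectedComponentsWithStats(mm.astype(np.uint8))
    for i in range(1,n):
        if s[i,4]<amin: continue
        pts=np.argwhere(l==i)[:,::-1].astype(float)
        W=onplane(c,pts,zz)[:,:2].astype(np.float32)
        (cx,cy),(w,h),a=cv2.minAreaRect(W)
        ev,V=np.linalg.eigh(np.cov(W.T)); 
        print(name,ce[i].round(1),s[i,4],'rect',np.round([cx,cy,w,h],3),round(a,1),'mean',W.mean(0).round(3),'axdeg',round(np.degrees(np.arctan2(V[1,1],V[0,1])),1),'z',np.nanmedian(P[l==i][:,2]).round(3))
H,S,V=hsv[...,0].astype(int),hsv[...,1].astype(int),hsv[...,2].astype(int)
show('copper',(H<15)&(S>90)&(V>90),0.028)
show('yellow',(H>20)&(H<32)&(S>150)&(V>120),0.066)
show('white',(S<50)&(V>180),0.012,100)
show('orange',(H>8)&(H<22)&(S>180)&(V>150),0.09)
E
```

```text
copper [271.7 180.5] 26 rect [0.587 0.18  0.027 0.011] 0.4 mean [0.587 0.179] axdeg 173.8 z 0.052
copper [452.9 190.9] 182 rect [ 0.539 -0.5    0.099  0.026] 2.3 mean [ 0.539 -0.5  ] axdeg -177.9 z 0.023
copper [354. 184.] 21 rect [ 0.57  -0.13   0.007  0.023] 88.7 mean [ 0.57 -0.13] axdeg 178.5 z 0.052
copper [411.3 200.6] 51 rect [ 0.501 -0.339  0.03   0.091] 79.7 mean [ 0.504 -0.342] axdeg -179.6 z 0.093
copper [281.7 219.7] 104 rect [0.439 0.142 0.046 0.031] 6.4 mean [0.439 0.141] axdeg -178.9 z 0.028
copper [316.4 221.5] 108 rect [0.431 0.012 0.031 0.045] 63.0 mean [0.431 0.012] axdeg 157.3 z 0.027
copper [355.6 220.8] 100 rect [ 0.431 -0.132  0.029  0.045] 70.3 mean [ 0.432 -0.132] axdeg 160.1 z 0.028
copper [378.4 280.2] 25 rect [ 0.211 -0.218  0.033  0.036] 88.4 mean [ 0.214 -0.21 ] axdeg 157.9 z 0.03
copper [399.8 287.7] 18 rect [ 0.187 -0.29   0.047  0.004] 89.1 mean [ 0.187 -0.287] axdeg 84.8 z 0.025
white [313.7 174.1] 3106 rect [0.622 0.022 0.306 0.197] 86.8 mean [0.613 0.022] axdeg 86.6 z 0.04
white [235.9 212.5] 1618 rect [0.471 0.317 0.218 0.107] 6.7 mean [0.47  0.317] axdeg -173.3 z 0.012
white [183.2 217.9] 135 rect [0.455 0.52  0.069 0.039] 2.1 mean [0.451 0.519] axdeg 165.8 z 0.006
white [462.  226.2] 197 rect [ 0.406 -0.532  0.053  0.057] 86.7 mean [ 0.407 -0.532] axdeg -177.3 z 0.075
```

View pics/topz.png

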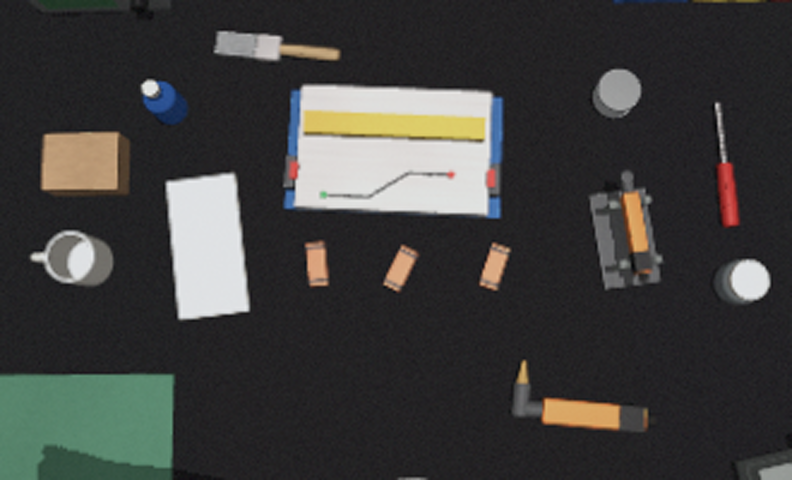

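```bash
cat >> h.py <<'E'
def plan(x,y,z,yaw):
    o=bot.get_obs(); Rc=R.from_quat(o['tool_rot']); 
    a=np.radians(yaw); X=[np.cos(a),np.sin(a),0]; Y=[np.sin(a),-np.cos(a),0]
    Rt=R.from_matrix(np.array([X,Y,[0,0,-1]]).T)
    lin=Rc.inv().apply(np.array([x,y,z])-o['eef_pos']); rv=np.degrees((Rc.inv()*Rt).as_rotvec())
    t=Rc.as_matrix()[:,0]
    print('t',round(float(o['clock']),2),'at',o['eef_pos'].round(4),'yaw',np.degrees(np.arctan2(t[1],t[0])).round(2),'w',round(float(o['grip_width']),4),'F',o['ft_force'].round(1))
    print('  lin',lin.round(4).tolist(),'rot',rv.round(2).tolist(),'dist',np.linalg.norm(lin).round(3))
E
python3 -c "
from h import *
plan(.45,.02,.33,0)"
```

```text
t 0.15 at [0.1099 0.4873 0.2476] yaw 77.29 w 0.0851 F [ 0.4  0.5 -0.4]
  lin [-0.3812, 0.4346, -0.0818] rot [0.06, 0.08, 77.29] dist 0.584
```

jog_arm --jaw '[0,0,0,0,0,0,0,0]' --linear '[[-0.381,0.435,-0.082],[-0.381,0.435,-0.082],[-0.381,0.435,-0.082],[-0.381,0.435,-0.082],[-0.381,0.435,-0.082],[-0.381,0.435,-0.082],[-0.381,0.435,-0.082],[-0.381,0.435,-0.082]]' --delta_rot '[[0,0,77.3],[0,0,77.3],[0,0,77.3],[0,0,77.3],[0,0,77.3],[0,0,77.3],[0,0,77.3],[0,0,77.3]]'

```text
clock: 0.82
eef_pos: [0.3048, 0.2192, 0.2954]
tool_rot: [0.985, 0.171, 0.0, -0.0]
ft_force: [0.7, 0.5, 0.2]
grip_width: 0.0854
```

```bash
python3 -c "
from h import *
plan(.45,.02,.33,0)"
```

```text
t 0.82 at [0.3048 0.2192 0.2954] yaw 19.68 w 0.0854 F [0.7 0.5 0.2]
  lin [0.0697, 0.2364, -0.0346] rot [-0.0, -0.01, 19.68] dist 0.249
```

jog_arm --jaw '[0,0,0,0,0,0,0,0]' --linear '[[0.07,0.236,-0.035],[0.07,0.236,-0.035],[0.07,0.236,-0.035],[0.07,0.236,-0.035],[0.07,0.236,-0.035],[0.07,0.236,-0.035],[0.07,0.236,-0.035],[0.07,0.236,-0.035]]' --delta_rot '[[0,0,19.7],[0,0,19.7],[0,0,19.7],[0,0,19.7],[0,0,19.7],[0,0,19.7],[0,0,19.7],[0,0,19.7]]'

```text
clock: 1.48
eef_pos: [0.4515, 0.0215, 0.3295]
tool_rot: [1.0, 0.0, -0.001, -0.0]
ft_force: [-0.6, -0.7, -0.8]
grip_width: 0.085
```

```bash
python3 -c "
from h import *
plan(.45,.02,.33,0)
p,d,c=grab('wrist','w1.png'); np.savez('w1.npz',p=p,d=d,**c)
P=cloud(c,d)
for v,u in [(50,50),(50,590),(50,320),(200,50),(200,590),(200,320)]: print(u,v,P[v,u].round(3))"
```

```text
t 1.48 at [0.4515 0.0215 0.3295] yaw 0.03 w 0.085 F [-0.6 -0.7 -0.8]
  lin [-0.0015, 0.0015, -0.0005] rot [-0.01, 0.07, 0.03] dist 0.002
50 50 [ 0.067  0.183 -0.001]
590 50 [ 0.838  0.182 -0.001]
320 50 [0.452 0.181 0.001]
50 200 [ 0.054 -0.027  0.048]
590 200 [ 0.897 -0.041 -0.   ]
320 200 [ 0.453 -0.041 -0.   ]
```

View pics/w1.png

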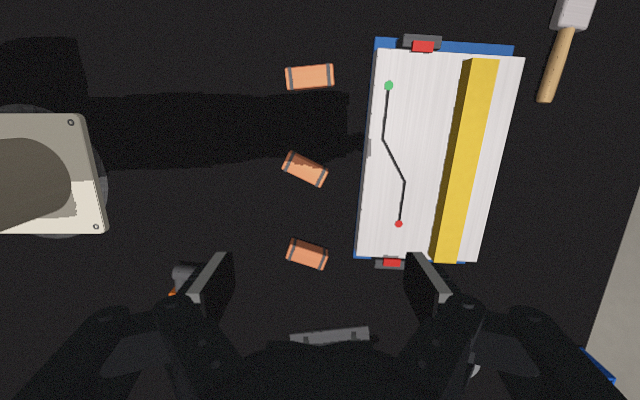

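```bash
cat > meas.py <<'E'
from h import *
def comps(p,m,amin=40):
    n,l,s,ce=cv2.connectedComponentsWithStats(m.astype(np.uint8))
    return [(l==i,ce[i],s[i,4]) for i in range(1,n) if s[i,4]>=amin]
def hsvm(p):
    h=cv2.cvtColor(p,cv2.COLOR_RGB2HSV).astype(int); return h[...,0],h[...,1],h[...,2]
def rect(c,m,z,P=None,dz=0.006):
    if P is not None: m=m&(abs(P[...,2]-z)<dz)
    v,u=np.nonzero(m); W=onplane(c,np.c_[u,v],z)[:,:2]
    W0=W.mean(0); (cx,cy),(w,h),a=cv2.minAreaRect(((W-W0)*1000).astype(np.float32))
    if w<h: a+=90; w,h=h,w
    a=(a+90)%180-90
    return np.array([cx/1000+W0[0],cy/1000+W0[1]]).round(4),round(w,1),round(h,1),round(a,1)
def bars(p,c,P,z=0.028):
    H,S,V=hsvm(p); m=((H<16)|(H>174))&(S>70)&(V>60)
    m=cv2.morphologyEx(m.astype(np.uint8),cv2.MORPH_CLOSE,np.ones((7,7)))>0
    for mm,ce,a in comps(p,m,80):
        mt=mm&(abs(P[...,2]-z)<0.007)
        if mt.sum()>80: print('bar',ce.round(),mt.sum(),rect(c,mt,z),'z',np.median(P[mt][:,2]).round(4))
E
python3 - <<'E'
from meas import *
z=np.load('w1.npz'); p,d=z['p'],z['d']; c={k:z[k] for k in ['fovy','cx','cy','k1','origin','orientation']}
P=cloud(c,d); bars(p,c,P)
H,S,V=hsvm(p)
for mm,ce,a in comps(p,(H>20)&(H<34)&(S>120)&(abs(P[...,2]-.066)<.006),500): print('yellow',ce,a,rect(c,mm,.066),np.median(P[mm][:,2]))
for mm,ce,a in comps(p,(S<60)&(V>150)&(abs(P[...,2]-.04)<.006),500): print('deck',ce,a,rect(c,mm,.04))
for mm,ce,a in comps(p,(H>40)&(H<80)&(S>80)&(abs(P[...,2]-.04)<.006),20): print('green',ce,a,rect(c,mm,.04))
for mm,ce,a in comps(p,((H<8)|(H>172))&(S>120)&(V>100)&(abs(P[...,2]-.04)<.006),20): print('red',ce,a,rect(c,mm,.04))
cv2.imwrite('pics/w1z.png',cv2.resize(p[60:250,350:470],(480,760)[::1],interpolation=cv2.INTER_CUBIC)[:,:,::-1][:600])
E
```

```text
bar [309.  77.] 1080 (array([0.4373, 0.1432]), 65.7, 29.2, 5.3) z 0.028
bar [305. 169.] 821 (array([0.4289, 0.0144]), 65.5, 28.8, -26.5) z 0.028
bar [307. 254.] 665 (array([ 0.4299, -0.1291]), 65.9, 30.9, -20.2) z 0.0278
yellow [464.75205404 157.27204674] 5477 (array([0.6455, 0.0201]), 280.5, 37.0, 86.7) 0.06592683174348846
deck [426.0313099  150.01140329] 20345 (array([0.6145, 0.0224]), 299.0, 194.2, 86.7)
green [388.35        85.03333333] 60 (array([0.5439, 0.131 ]), 11.3, 9.3, -86.3)
red [398.18421053 223.31578947] 38 (array([ 0.5721, -0.0659]), 10.1, 9.2, -85.6)
```

```bash
python3 -c "
from h import *
plan(.429,.0144,.10,63.5);plan(.429,.0144,.020,63.5)"
```

```text
t 1.53 at [0.4507 0.0226 0.3295] yaw 0.17 w 0.0852 F [-0.  -0.   0.2]
  lin [-0.0213, 0.0082, 0.2295] rot [-0.07, 0.08, -63.33] dist 0.231
t 1.53 at [0.4507 0.0226 0.3295] yaw 0.17 w 0.0852 F [-0.  -0.   0.2]
  lin [-0.0212, 0.0083, 0.3095] rot [-0.07, 0.08, -63.33] dist 0.31
```

jog_arm --jaw '[0,0,0,0,0,0,0,0]' --linear '[[-0.021,0.008,0.229],[-0.021,0.008,0.229],[-0.021,0.008,0.229],[-0.021,0.008,0.229],[-0.021,0.008,0.229],[-0.021,0.008,0.229],[-0.021,0.008,0.229],[-0.021,0.008,0.229]]' --delta_rot '[[0,0,-63.3],[0,0,-63.3],[0,0,-63.3],[0,0,-63.3],[0,0,-63.3],[0,0,-63.3],[0,0,-63.3],[0,0,-63.3]]'

```text
clock: 2.2
eef_pos: [0.4265, 0.0167, 0.099]
tool_rot: [0.874, 0.486, -0.003, -0.001]
ft_force: [-0.3, 0.9, 0.8]
grip_width: 0.0851
```

```bash
python3 -c "
from h import *
plan(.429,.0144,.020,63.5)
p,d,c=grab('wrist','w2.png')"
```

```text
t 2.2 at [0.4265 0.0167 0.099 ] yaw 58.13 w 0.0851 F [-0.3  0.9  0.8]
  lin [-0.0003, 0.0037, 0.079] rot [-0.3, 0.16, -5.37] dist 0.079
```

View pics/w2.png

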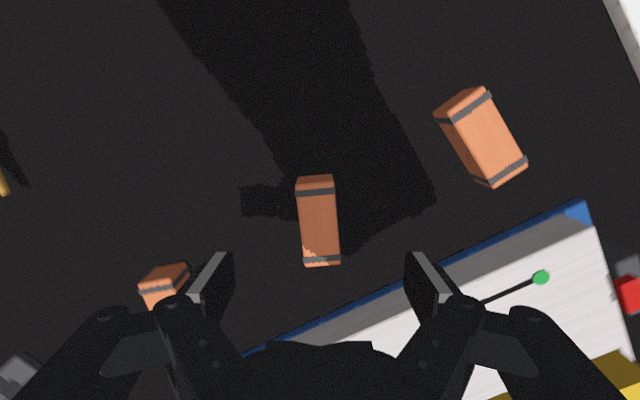

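jog_arm --jaw '[0,0,0,0,1,1,1,1]' --linear '[[0,0.002,0.03],[0,0.002,0.06],[0,0.002,0.078],[0,0.002,0.078],[0,0.002,0.078],[0,0.002,0.078],[0,0.002,0.078],[0,0.002,0.078]]' --delta_rot '[[0,0,-5.7],[0,0,-5.7],[0,0,-5.7],[0,0,-5.7],[0,0,-5.7],[0,0,-5.7],[0,0,-5.7],[0,0,-5.7]]'

```text
clock: 2.92
eef_pos: [0.4329, 0.0143, 0.0246]
tool_rot: [0.851, 0.525, 0.001, 0.001]
ft_force: [0.7, 0.5, 0.5]
grip_width: 0.0386
```

```bash
python3 -c "
from h import *
plan(.429,.0144,.020,63.5)
plan(.54,.0203,.16,-3.3)
"
```

```text
t 2.92 at [0.4329 0.0143 0.0246] yaw 63.29 w 0.0386 F [0.7 0.5 0.5]
  lin [-0.0016, -0.0035, 0.0045] rot [0.16, -0.09, -0.21] dist 0.006
t 2.92 at [0.4329 0.0143 0.0246] yaw 63.29 w 0.0386 F [0.7 0.5 0.5]
  lin [0.0538, 0.0934, -0.1351] rot [0.09, -0.17, 66.59] dist 0.173
```

jog_arm --jaw '[1,1,1,1,1,1,1,1]' --linear '[[0,0,0.003],[0,0,0.003],[0,0,0.003],[0,0,0.003],[0,0,0.003],[0,0,0.003],[0,0,0.003],[0,0,0.003]]' --delta_rot '[[0,0,0],[0,0,0],[0,0,0],[0,0,0],[0,0,0],[0,0,0],[0,0,0],[0,0,0]]'

```text
clock: 3.58
eef_pos: [0.4328, 0.0137, 0.0222]
tool_rot: [0.851, 0.524, 0.001, 0.001]
ft_force: [-3.1, -0.5, 14.5]
grip_width: 0.027
```

```bash
python3 -c "
from h import *
plan(.429,.0144,.020,63.5)
plan(.54,.0203,.14,-3.3)
"
```

```text
t 3.58 at [0.4328 0.0137 0.0222] yaw 63.26 w 0.027 F [-3.1 -0.5 14.5]
  lin [-0.0011, -0.0038, 0.0022] rot [0.19, -0.05, -0.24] dist 0.004
t 3.58 at [0.4328 0.0137 0.0222] yaw 63.26 w 0.027 F [-3.1 -0.5 14.5]
  lin [0.0543, 0.0931, -0.1175] rot [0.14, -0.16, 66.56] dist 0.159
```

```bash
python3 -c "
from h import *
plan(.647,.0203,.14,-3.3)
"
```

```text
t 3.58 at [0.4328 0.0137 0.0222] yaw 63.26 w 0.027 F [-3.1 -0.5 14.5]
  lin [0.1024, 0.1887, -0.1171] rot [0.14, -0.16, 66.56] dist 0.245
```

jog_arm --jaw '[1,1,1,1,1,1,1,1]' --linear '[[0,0,-0.03],[0,0,-0.07],[0,0,-0.11],[0.02,0.035,-0.12],[0.04,0.07,-0.12],[0.06,0.105,-0.12],[0.08,0.14,-0.12],[0.1,0.175,-0.12]]' --delta_rot '[[0,0,0],[0,0,7],[0,0,14],[0,0,21],[0,0,28],[0,0,35],[0,0,42],[0,0,49]]'

```text
clock: 4.25
eef_pos: [0.6337, 0.0246, 0.1395]
tool_rot: [0.993, 0.121, -0.001, -0.0]
ft_force: [0.5, -0.0, -3.0]
grip_width: 0.0267
```

```bash
python3 -c "
from h import *
plan(.647,.0203,.14,-3.3)
"
```

```text
t 4.25 at [0.6337 0.0246 0.1395] yaw 13.92 w 0.0267 F [ 0.5 -0.  -3. ]
  lin [0.0119, 0.0074, -0.0006] rot [-0.01, 0.08, 17.22] dist 0.014
```

jog_arm --jaw '[1,1,1,1,1,1,1,1]' --linear '[[0.006,0.004,0],[0.012,0.007,0],[0.012,0.007,0],[0.012,0.007,0.01],[0.012,0.007,0.02],[0.012,0.007,0.03],[0.012,0.007,0.04],[0.012,0.007,0.04]]' --delta_rot '[[0,0,7],[0,0,14],[0,0,17.2],[0,0,17.2],[0,0,17.2],[0,0,17.2],[0,0,17.2],[0,0,17.2]]'

```text
clock: 4.92
eef_pos: [0.6435, 0.0208, 0.0962]
tool_rot: [1.0, -0.025, -0.003, 0.0]
ft_force: [-0.9, 0.2, -5.7]
grip_width: 0.0267
```

```bash
python3 -c "
from h import *
plan(.647,.0203,.089,-3.3)
p,d,c=grab('wrist','w3.png')
plan(.647,.0203,.089,-3.3)
"
```

```text
t 4.92 at [0.6435 0.0208 0.0962] yaw -2.87 w 0.0267 F [-0.9  0.2 -5.7]
  lin [0.0036, 0.0003, 0.0072] rot [0.03, 0.38, 0.43] dist 0.008
t 4.97 at [0.6442 0.0208 0.0976] yaw -2.88 w 0.027 F [-0.2 -0.2 -5. ]
  lin [0.0029, 0.0004, 0.0086] rot [0.02, 0.28, 0.42] dist 0.009
```

View pics/w3.png

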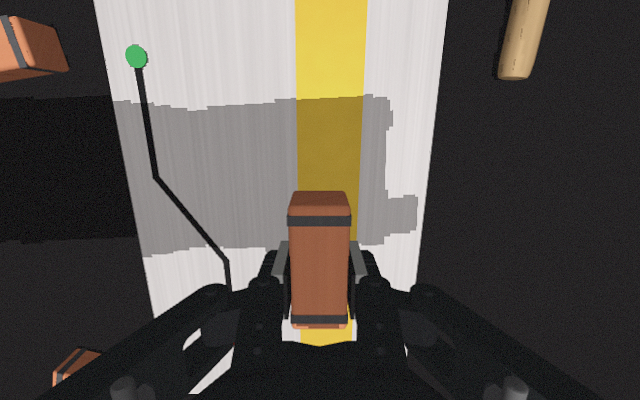

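jog_arm --jaw '[1,1,1,1,1,0,0,0]' --linear '[[0.003,0,0.002],[0.003,0,0.004],[0.003,0,0.006],[0.003,0,0.0085],[0.003,0,0.0085],[0.003,0,0.0085],[0.003,0,0.0085],[0.003,0,0.0085]]' --delta_rot '[[0,0,0.4],[0,0,0.4],[0,0,0.4],[0,0,0.4],[0,0,0.4],[0,0,0.4],[0,0,0.4],[0,0,0.4]]'

```text
clock: 5.63
eef_pos: [0.6502, 0.0207, 0.093]
tool_rot: [1.0, -0.029, 0.001, -0.0]
ft_force: [-0.0, 0.0, -0.3]
grip_width: 0.0627
```

```bash
python3 -c "
from h import *
plan(.437,.143,.15,95)
"
```

```text
t 5.63 at [0.6502 0.0207 0.093 ] yaw -3.31 w 0.0627 F [-0.   0.  -0.3]
  lin [-0.2197, -0.1098, -0.0576] rot [0.13, -0.14, -98.31] dist 0.252
```

jog_arm --jaw '[0,0,0,0,0,0,0,0]' --linear '[[0,0,-0.03],[0,0,-0.06],[-0.03,-0.015,-0.09],[-0.06,-0.03,-0.1],[-0.09,-0.045,-0.1],[-0.12,-0.06,-0.1],[-0.15,-0.075,-0.1],[-0.18,-0.09,-0.1]]' --delta_rot '[[0,0,0],[0,0,-7],[0,0,-14],[0,0,-21],[0,0,-28],[0,0,-35],[0,0,-42],[0,0,-49]]'

```text
clock: 6.3
eef_pos: [0.4738, 0.1216, 0.1929]
tool_rot: [0.92, 0.391, 0.002, 0.0]
ft_force: [0.5, 0.4, 0.9]
grip_width: 0.0856
```

```bash
python3 - <<'E'
from meas import *
plan(.437,.143,.10,95.3)
p,d,c=grab('wrist','w4.png'); P=cloud(c,d)
bars(p,c,P); bars(p,c,P,.094)
p,d,c=grab('top'); P=cloud(c,d)
bars(p,c,P); bars(p,c,P,.094)
E
```

```text
t 6.3 at [0.4738 0.1216 0.1929] yaw 46.02 w 0.0856 F [0.5 0.4 0.9]
  lin [-0.0104, -0.0415, 0.0928] rot [0.14, -0.11, -49.28] dist 0.102
bar [308. 145.] 1809 (array([0.4373, 0.1439]), 65.1, 27.6, 5.3) z 0.028
bar [140. 292.] 859 (array([ 0.4193, -0.1224]), 44.2, 33.5, -20.0) z 0.0274
bar [490.  94.] 111 (array([ 0.9148, -0.6582]), 127.6, 99.2, -87.9) z 0.0275
bar [453. 190.] 118 (array([ 0.5404, -0.4987]), 95.9, 24.7, 2.8) z 0.0247
bar [356. 221.] 134 (array([ 0.4312, -0.1312]), 64.8, 27.8, -20.9) z 0.028
bar [313. 160.] 137 (array([0.6485, 0.0228]), 63.2, 28.4, 84.6) z 0.0942
bar [414. 202.] 159 (array([ 0.4899, -0.3368]), 89.2, 26.5, 6.9) z 0.097
```

View pics/w4.png

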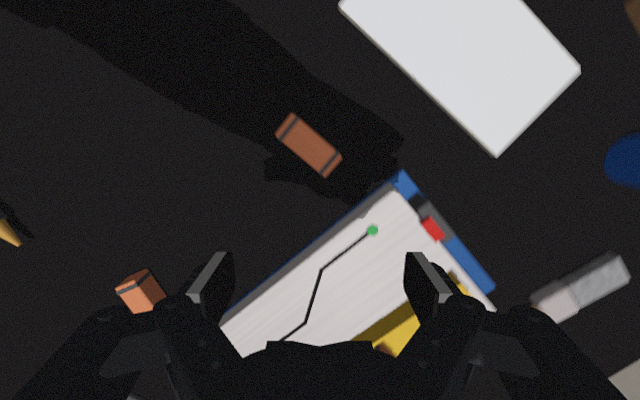

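jog_arm --jaw '[0,0,0,0,0,0,0,0]' --linear '[[-0.01,-0.041,0],[-0.01,-0.041,0.05],[-0.01,-0.041,0.1],[-0.01,-0.041,0.1],[-0.01,-0.041,0.1],[-0.01,-0.041,0.1],[-0.01,-0.041,0.11],[-0.01,-0.041,0.11]]' --delta_rot '[[0,0,-49.2],[0,0,-49.2],[0,0,-49.2],[0,0,-49.2],[0,0,-49.2],[0,0,-49.2],[0,0,-49.2],[0,0,-49.2]]'

```text
clock: 7.07
eef_pos: [0.4389, 0.1422, 0.0812]
tool_rot: [0.676, 0.737, 0.0, 0.0]
ft_force: [-0.0, -0.1, 0.7]
grip_width: 0.0855
```

```bash
python3 - <<'E'
from meas import *
plan(.437,.1435,.020,95.3)
E
```

```text
t 7.07 at [0.4389 0.1422 0.0812] yaw 94.92 w 0.0855 F [-0.  -0.1  0.7]
  lin [0.0014, -0.0018, 0.0612] rot [0.01, 0.01, -0.38] dist 0.061
```

jog_arm --jaw '[0,0.3,1,1,1,1,1,1]' --linear '[[0,-0.002,0.03],[0,-0.002,0.059],[0,-0.002,0.059],[0,-0.002,0.059],[0,-0.002,0.059],[0,-0.002,0.059],[0,-0.002,0.059],[0,-0.002,0.059]]' --delta_rot '[[0,0,0],[0,0,0],[0,0,0],[0,0,0],[0,0,0],[0,0,0],[0,0,0],[0,0,0]]'

```text
clock: 7.73
eef_pos: [0.4382, 0.143, 0.0247]
tool_rot: [0.676, 0.736, 0.002, 0.001]
ft_force: [-0.8, 0.2, 6.8]
grip_width: 0.0269
```

```bash
python3 - <<'E'
from meas import *
plan(.652,.1052,.15,-3.3)
E
```

```text
t 7.73 at [0.4382 0.143  0.0247] yaw 94.86 w 0.0269 F [-0.8  0.2  6.8]
  lin [-0.0556, 0.2104, -0.1245] rot [0.12, -0.26, 98.16] dist 0.251
```

jog_arm --jaw '[1,1,1,1,1,1,1,1]' --linear '[[0,0,-0.03],[0,0,-0.07],[0,0,-0.11],[-0.01,0.035,-0.125],[-0.02,0.07,-0.125],[-0.03,0.105,-0.125],[-0.037,0.14,-0.125],[-0.046,0.175,-0.125]]' --delta_rot '[[0,0,7],[0,0,14],[0,0,21],[0,0,28],[0,0,35],[0,0,42],[0,0,49],[0,0,56]]'

```text
clock: 8.4
eef_pos: [0.6155, 0.111, 0.1477]
tool_rot: [0.944, 0.33, -0.0, -0.0]
ft_force: [-0.5, 0.6, -4.7]
grip_width: 0.0266
```

```bash
python3 - <<'E'
from meas import *
plan(.652,.1052,.15,-3.3)
E
```

```text
t 8.4 at [0.6155 0.111  0.1477] yaw 38.53 w 0.0266 F [-0.5  0.6 -4.7]
  lin [0.025, 0.0272, -0.0023] rot [-0.01, 0.04, 41.83] dist 0.037
```

jog_arm --jaw '[1,1,1,1,1,1,1,1]' --linear '[[0.01,0.01,0],[0.024,0.026,0],[0.024,0.026,0],[0.024,0.026,0],[0.024,0.026,0.015],[0.024,0.026,0.03],[0.024,0.026,0.045],[0.024,0.026,0.045]]' --delta_rot '[[0,0,7],[0,0,14],[0,0,21],[0,0,28],[0,0,35],[0,0,41.8],[0,0,41.8],[0,0,41.8]]'

```text
clock: 9.07
eef_pos: [0.6463, 0.1055, 0.0981]
tool_rot: [1.0, -0.026, -0.004, 0.001]
ft_force: [-0.2, 0.2, -5.6]
grip_width: 0.027
```

```bash
python3 - <<'E'
from meas import *
p,d,c=grab('wrist','w5.png')
plan(.652,.1052,.0907,-3.3)
E
```

```text
t 9.12 at [0.6471 0.1057 0.0998] yaw -2.9 w 0.027 F [ 0.1  0.  -4.1]
  lin [0.0049, 0.0002, 0.0091] rot [0.1, 0.38, 0.4] dist 0.01
```

View pics/w5.png

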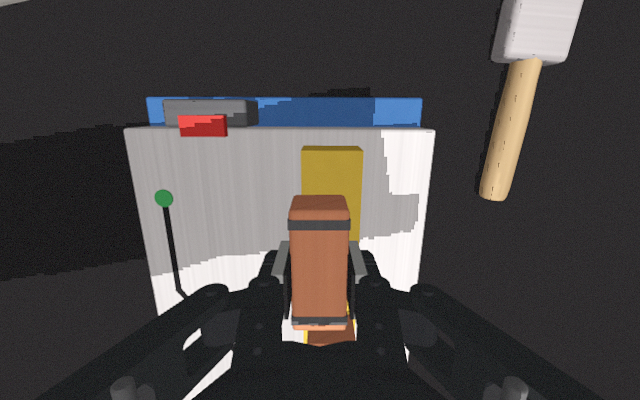

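jog_arm --jaw '[1,1,1,1,1,0,0,0]' --linear '[[0.003,0,0.002],[0.0035,0,0.004],[0.0035,0,0.006],[0.0035,0,0.009],[0.0035,0,0.009],[0.0035,0,0.009],[0.0035,0,0.009],[0.0035,0,0.009]]' --delta_rot '[[0,0,0.4],[0,0,0.4],[0,0,0.4],[0,0,0.4],[0,0,0.4],[0,0,0.4],[0,0,0.4],[0,0,0.4]]'

```text
clock: 9.78
eef_pos: [0.6541, 0.1062, 0.0951]
tool_rot: [1.0, -0.029, 0.001, -0.0]
ft_force: [-0.1, 0.3, -0.3]
grip_width: 0.0622
```

```bash
python3 - <<'E'
from meas import *
plan(.431,-.130,.20,69)
E
```

```text
t 9.78 at [0.6541 0.1062 0.0951] yaw -3.31 w 0.0622 F [-0.1  0.3 -0.3]
  lin [-0.2088, 0.2486, -0.1056] rot [0.07, -0.16, -72.31] dist 0.341
```

jog_arm --jaw '[0,0,0,0,0,0,0,0]' --linear '[[0,0,-0.03],[0,0,-0.065],[-0.025,0.015,-0.09],[-0.05,0.045,-0.1],[-0.075,0.075,-0.1],[-0.1,0.105,-0.1],[-0.125,0.135,-0.1],[-0.15,0.165,-0.1]]' --delta_rot '[[0,0,0],[0,0,-7],[0,0,-14],[0,0,-21],[0,0,-28],[0,0,-35],[0,0,-42],[0,0,-49]]'

```text
clock: 10.45
eef_pos: [0.493, -0.0511, 0.1949]
tool_rot: [0.92, 0.391, 0.001, 0.001]
ft_force: [0.6, -0.3, -1.3]
grip_width: 0.0858
```

```bash
python3 - <<'E'
from meas import *
plan(.431,-.130,.10,69.5)
p,d,c=grab('wrist','w6.png'); P=cloud(c,d)
bars(p,c,P); bars(p,c,P,.094)
p,d,c=grab('top'); P=cloud(c,d)
bars(p,c,P); bars(p,c,P,.094)
E
```

```text
t 10.45 at [ 0.493  -0.0511  0.1949] yaw 46.08 w 0.0858 F [ 0.6 -0.3 -1.3]
  lin [-0.1001, 0.0098, 0.0947] rot [0.16, -0.07, -23.42] dist 0.138
bar [ 13. 111.] 433 (array([ 0.2297, -0.2114]), 36.2, 18.4, -61.8) z 0.0281
bar [224. 194.] 1700 (array([ 0.4304, -0.13  ]), 65.6, 31.5, -20.0) z 0.0279
bar [577. 207.] 2873 (array([0.6488, 0.1042]), 68.0, 33.7, 87.4) z 0.0939
bar [494. 263.] 2304 (array([0.6445, 0.0235]), 65.2, 33.2, 86.3) z 0.0937
bar [146. 387.] 386 (array([ 0.5083, -0.3186]), 35.3, 25.6, 46.2) z 0.0937
bar [490.  94.] 116 (array([ 0.9157, -0.6607]), 127.5, 104.0, 89.8) z 0.0281
bar [453. 190.] 126 (array([ 0.5402, -0.4987]), 96.5, 23.8, 4.2) z 0.0246
bar [301. 160.] 249 (array([0.6501, 0.0632]), 141.6, 29.2, 87.2) z 0.0939
bar [414. 202.] 152 (array([ 0.4899, -0.3372]), 89.7, 26.8, 8.6) z 0.0972
```

jog_arm --jaw '[0,0,0,0,0,0,0,0]' --linear '[[-0.03,0.003,0],[-0.06,0.006,0.02],[-0.09,0.009,0.05],[-0.1,0.01,0.08],[-0.1,0.01,0.11],[-0.1,0.01,0.115],[-0.1,0.01,0.115],[-0.1,0.01,0.115]]' --delta_rot '[[0,0,-7],[0,0,-14],[0,0,-21],[0,0,-23.7],[0,0,-23.7],[0,0,-23.7],[0,0,-23.7],[0,0,-23.7]]'

```text
clock: 11.22
eef_pos: [0.4328, -0.1285, 0.0798]
tool_rot: [0.822, 0.569, 0.001, 0.001]
ft_force: [-0.5, -0.5, -1.0]
grip_width: 0.0854
```

```bash
python3 - <<'E'
from meas import *
plan(.4305,-.130,.022,69.8)
E
```

```text
t 11.22 at [ 0.4328 -0.1285  0.0798] yaw 69.41 w 0.0854 F [-0.5 -0.5 -1. ]
  lin [-0.0022, -0.0017, 0.0578] rot [0.11, -0.02, -0.39] dist 0.058
```

jog_arm --jaw '[0,0.3,1,1,1,1,1,1]' --linear '[[-0.002,-0.002,0.03],[-0.002,-0.002,0.058],[-0.002,-0.002,0.058],[-0.002,-0.002,0.058],[-0.002,-0.002,0.058],[-0.002,-0.002,0.058],[-0.002,-0.002,0.058],[-0.002,-0.002,0.058]]' --delta_rot '[[0,0,0],[0,0,0],[0,0,0],[0,0,0],[0,0,0],[0,0,0],[0,0,0],[0,0,0]]'

```text
clock: 11.88
eef_pos: [0.431, -0.1305, 0.0231]
tool_rot: [0.822, 0.569, 0.002, 0.002]
ft_force: [-0.4, -0.0, 6.2]
grip_width: 0.0267
```

```bash
python3 - <<'E'
from meas import *
plan(.642,-.0646,.15,-3.3)
E
```

```text
t 11.88 at [ 0.431  -0.1305  0.0231] yaw 69.4 w 0.0267 F [-0.4 -0.   6.2]
  lin [0.1359, 0.175, -0.1259] rot [0.26, -0.22, 72.7] dist 0.255
```

jog_arm --jaw '[1,1,1,1,1,1,1,1]' --linear '[[0,0,-0.03],[0,0,-0.07],[0,0,-0.11],[0.024,0.03,-0.125],[0.048,0.06,-0.125],[0.072,0.09,-0.125],[0.096,0.12,-0.125],[0.12,0.15,-0.125]]' --delta_rot '[[0,0,7],[0,0,14],[0,0,21],[0,0,28],[0,0,35],[0,0,42],[0,0,49],[0,0,56]]'

```text
clock: 12.55
eef_pos: [0.6125, -0.0695, 0.1466]
tool_rot: [0.994, 0.114, 0.0, 0.0]
ft_force: [0.5, -1.6, -4.8]
grip_width: 0.0269
```

```bash
python3 - <<'E'
from meas import *
plan(.643,-.0646,.15,-3.3)
E
```

```text
t 12.55 at [ 0.6125 -0.0695  0.1466] yaw 13.04 w 0.0269 F [ 0.5 -1.6 -4.8]
  lin [0.0308, 0.0022, -0.0034] rot [0.01, -0.04, 16.34] dist 0.031
```

jog_arm --jaw '[1,1,1,1,1,1,1,1]' --linear '[[0.015,0.001,0],[0.03,0.002,0],[0.03,0.002,0],[0.03,0.002,0.015],[0.03,0.002,0.03],[0.03,0.002,0.045],[0.03,0.002,0.045],[0.03,0.002,0.045]]' --delta_rot '[[0,0,7],[0,0,14],[0,0,16.3],[0,0,16.3],[0,0,16.3],[0,0,16.3],[0,0,16.3],[0,0,16.3]]'

```text
clock: 13.22
eef_pos: [0.6396, -0.0651, 0.0997]
tool_rot: [1.0, -0.025, -0.002, -0.0]
ft_force: [-0.6, 0.1, -4.0]
grip_width: 0.0267
```

```bash
python3 - <<'E'
from meas import *
plan(.643,-.0646,.0891,-3.3)
p,d,c=grab('wrist','w7.png')
plan(.643,-.0646,.0891,-3.3)
E
```

```text
t 13.22 at [ 0.6396 -0.0651  0.0997] yaw -2.91 w 0.0267 F [-0.6  0.1 -4. ]
  lin [0.0034, -0.0006, 0.0106] rot [-0.01, 0.19, 0.39] dist 0.011
t 13.27 at [ 0.6407 -0.0652  0.101 ] yaw -2.91 w 0.0268 F [ 0.2  0.1 -3. ]
  lin [0.0023, -0.0007, 0.0119] rot [-0.01, 0.03, 0.39] dist 0.012
```

View pics/w7.png

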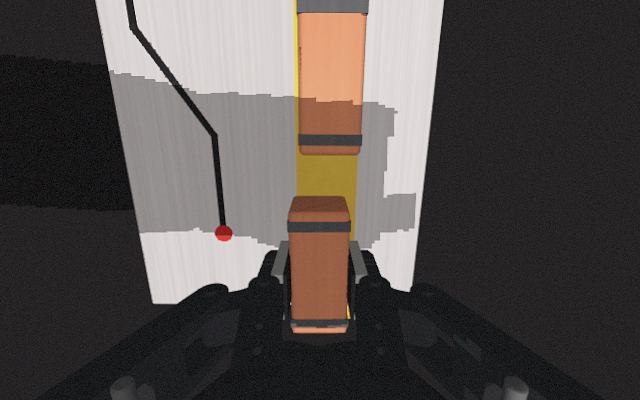

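jog_arm --jaw '[1,1,1,1,1,0,0,0]' --linear '[[0.001,0,0.003],[0.001,0,0.006],[0.001,0,0.009],[0.001,0,0.0115],[0.001,0,0.0115],[0.001,0,0.0115],[0.001,0,0.0115],[0.001,0,0.0115]]' --delta_rot '[[0,0,0.4],[0,0,0.4],[0,0,0.4],[0,0,0.4],[0,0,0.4],[0,0,0.4],[0,0,0.4],[0,0,0.4]]'

```text
clock: 13.93
eef_pos: [0.6425, -0.0654, 0.09]
tool_rot: [1.0, -0.029, 0.001, 0.0]
ft_force: [-0.3, 0.8, -0.2]
grip_width: 0.0627
```

```bash
python3 - <<'E'
from meas import *
plan(.50,-.20,.30,-3.3)
E
```

```text
t 13.93 at [ 0.6425 -0.0654  0.09  ] yaw -3.31 w 0.0627 F [-0.3  0.8 -0.2]
  lin [-0.1341, 0.1426, -0.2102] rot [0.0, -0.1, -0.01] dist 0.287
```

jog_arm --jaw '[0,0,0,0,0,0,0,0]' --linear '[[0,0,-0.03],[0,0,-0.065],[-0.02,0.02,-0.1],[-0.04,0.045,-0.13],[-0.06,0.07,-0.16],[-0.08,0.095,-0.18],[-0.1,0.12,-0.2],[-0.12,0.145,-0.22]]' --delta_rot '[[0,0,0],[0,0,0],[0,0,0],[0,0,0],[0,0,0],[0,0,0],[0,0,0],[0,0,0]]'

```text
clock: 14.6
eef_pos: [0.5126, -0.2044, 0.3117]
tool_rot: [1.0, -0.029, 0.001, 0.001]
ft_force: [0.9, -0.1, 0.0]
grip_width: 0.0858
```

```bash
python3 - <<'E'
from meas import *
plan(.47,-.27,.33,-83)
p,d,c=grab('wrist','w8.png'); P=cloud(c,d); np.savez('w8.npz',p=p,d=d,**c)
bars(p,c,P,.094)
p,d,c=grab('top'); P=cloud(c,d)
bars(p,c,P,.094)
# seam from w1
z=np.load('w1.npz'); p,d=z['p'],z['d']; c={k:z[k] for k in ['fovy','cx','cy','k1','origin','orientation']}
P=cloud(c,d); H,S,V=hsvm(p)
W=onplane(c,np.argwhere(np.ones((400,640)))[:,::-1],.04).reshape(400,640,3)
a=np.radians(-3.3); wx=np.array([np.cos(a),np.sin(a)]); wy=np.array([-np.sin(a),np.cos(a)])
o=np.array([.6145,.0224])-.0425*wx; print('work',o)
X=(W[...,:2]-o)@wx; Y=(W[...,:2]-o)@wy
m=(V<100)&(X>-.045)&(X<.05)&(abs(Y)<.135)&(abs(P[...,2]-.04)<.008)
for yb in np.arange(-.1,.13,.01):
    s=m&(abs(Y-yb)<.005)
    if s.sum(): print(round(yb,3),s.sum(),X[s].mean().round(4),np.ptp(X[s]).round(4))
E
```

```text
t 14.6 at [ 0.5126 -0.2044  0.3117] yaw -3.31 w 0.0858 F [ 0.9 -0.1  0. ]
  lin [-0.0387, 0.068, -0.0183] rot [-0.05, -0.18, 79.69] dist 0.08
bar [428.  44.] 1792 (array([ 0.6394, -0.0665]), 64.2, 28.9, 86.6) z 0.0939
bar [304. 273.] 1296 (array([ 0.485 , -0.3355]), 93.1, 30.2, 8.2) z 0.0977
bar [302. 160.] 256 (array([0.65  , 0.0628]), 142.3, 28.9, 87.5) z 0.0943
bar [337. 161.] 135 (array([ 0.6409, -0.0674]), 61.4, 25.9, 89.2) z 0.094
work [0.57207047 0.02484647]
-0.08 12 0.0058 0.0028
-0.07 10 0.0058 0.0024
-0.06 15 0.0054 0.003
-0.05 11 0.006 0.0025
-0.04 10 0.0058 0.0023
-0.03 15 0.0055 0.0029
-0.02 14 0.0023 0.0071
-0.01 16 -0.0044 0.007
-0.0 15 -0.0113 0.0069
0.01 16 -0.0176 0.0083
0.02 16 -0.0242 0.0069
0.03 13 -0.031 0.0081
0.04 14 -0.0344 0.0022
0.05 14 -0.0344 0.0024
0.06 16 -0.0347 0.0029
0.07 16 -0.0341 0.0026
0.08 15 -0.0343 0.0024
0.09 18 -0.0347 0.0029
0.1 5 -0.0348 0.0017
```

View pics/w8.png

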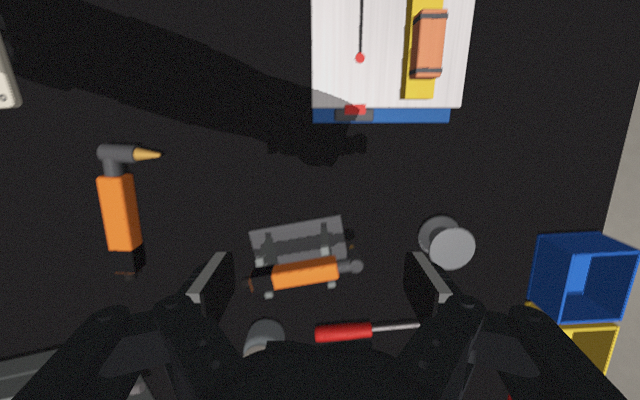

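```bash
python3 - <<'E'
from meas import *
plan(.39,-.335,.30,-83)
E
```

```text
t 14.7 at [ 0.5126 -0.2069  0.3147] yaw -3.63 w 0.0852 F [ 0.9 -0.1  0.1]
  lin [-0.1143, 0.1355, 0.0143] rot [-0.12, -0.56, 79.36] dist 0.178
```

jog_arm --jaw '[0,0,0,0,0,0,0,0]' --linear '[[-0.02,0.02,0],[-0.04,0.04,0],[-0.06,0.06,0],[-0.07,0.08,0],[-0.08,0.1,0],[-0.1,0.12,0],[-0.11,0.13,0],[-0.114,0.135,0]]' --delta_rot '[[0,0,7],[0,0,14],[0,0,21],[0,0,28],[0,0,35],[0,0,42],[0,0,49],[0,0,56]]'

```text
clock: 15.37
eef_pos: [0.3911, -0.3323, 0.3089]
tool_rot: [0.867, -0.498, -0.0, 0.0]
ft_force: [-0.1, -0.1, -0.6]
grip_width: 0.0852
```

jog_arm --jaw '[0,0,0,0,0,0,0,0]' --linear '[[0,0,0],[0,0,0],[0,0,0],[0,0,0],[0,0,0],[0,0,0],[0,0,0],[0,0,0]]' --delta_rot '[[0,0,7],[0,0,14],[0,0,21],[0,0,24],[0,0,24],[0,0,24],[0,0,24],[0,0,24]]'

```text
clock: 16.03
eef_pos: [0.3923, -0.3311, 0.309]
tool_rot: [0.748, -0.664, -0.0, -0.0]
ft_force: [0.3, 0.5, -0.7]
grip_width: 0.0859
```

```bash
python3 - <<'E'
from meas import *
plan(.39,-.335,.30,-83)
p,d,c=grab('wrist','w9.png'); P=cloud(c,d); np.savez('w9.npz',p=p,d=d,**c)
H,S,V=hsvm(p)
for mm,ce,a in comps(p,(H<22)&(S>140)&(V>90)&(P[...,2]>.088)&(P[...,2]<.11),200): print('orange',ce,a,rect(c,mm,.098),np.median(P[mm][:,2]))
near=(abs(P[...,0]-.48)<.14)&(abs(P[...,1]+.335)<.09)
for mm,ce,a in comps(p,near&(P[...,2]>.083)&(P[...,2]<.115),20): print('high',ce,a,rect(c,mm,.094),np.median(P[mm],0))
for mm,ce,a in comps(p,near&(P[...,2]>.003)&(P[...,2]<.012)&(V>45),200): print('base',ce,a,rect(c,mm,.008))
E
```

```text
t 16.03 at [ 0.3923 -0.3311  0.309 ] yaw -83.24 w 0.0859 F [ 0.3  0.5 -0.7]
  lin [0.0036, 0.0028, 0.009] rot [0.0, 0.01, -0.24] dist 0.01
orange [333.25675676  92.33933934] 666 (array([ 0.4876, -0.3361]), 86.2, 23.5, 6.9) 0.0974442553931961
high [333.34401777  93.55157093] 3151 (array([ 0.4835, -0.3371]), 164.7, 24.5, 6.9) [ 0.48717347 -0.33545807  0.09765311]
high [356.35294118  63.76470588] 102 (array([ 0.5203, -0.3561]), 10.8, 10.0, -81.5) [ 0.52222466 -0.35727419  0.08550621]
high [309.79591837  64.56122449] 98 (array([ 0.5141, -0.307 ]), 10.8, 8.9, -83.3) [ 0.51544728 -0.30643095  0.08540356]
high [311.17073171 147.06097561] 82 (array([ 0.4269, -0.3182]), 10.5, 9.2, -83.3) [ 0.42589006 -0.31774216  0.08554131]
high [354.2        146.22666667] 75 (array([ 0.4339, -0.3677]), 10.5, 9.2, -83.3) [ 0.4327858  -0.36848048  0.08555474]
base [353.69637369 104.37000615] 1627 (array([ 0.4783, -0.3697]), 149.9, 29.2, 9.2)
base [309.58407871 105.07468694] 2236 (array([ 0.4702, -0.3094]), 148.6, 36.0, 5.9)
```

View pics/w9.png

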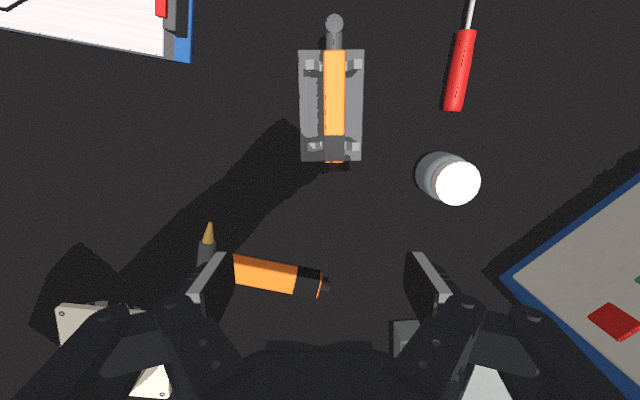

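```bash
python3 - <<'E'
from meas import *
z=np.load('w9.npz'); p,d=z['p'],z['d']; c={k:z[k] for k in ['fovy','cx','cy','k1','origin','orientation']}
P=cloud(c,d)
o=np.array([.474,-.3373]);a=np.radians(7.0);ax=np.array([np.cos(a),np.sin(a)]);ay=np.array([-ax[1],ax[0]])
X=(P[...,:2]-o)@ax;Y=(P[...,:2]-o)@ay
m=(abs(Y)<.03)&(P[...,2]>.06)
for xb in np.arange(-.09,.12,.005):
    s=m&(abs(X-xb)<.0025)&(P[...,2]>.06)&(abs(Y)<.02)
    if s.sum(): print(round(xb,3),s.sum(),'Y',Y[s].min().round(4),Y[s].max().round(4),'z',np.median(P[s][:,2]).round(4),p[s].mean(0).round())
cv2.imwrite('pics/w9z.png',cv2.resize(p[0:180,270:400],(520,720)[::1],interpolation=cv2.INTER_CUBIC)[:600,:,::-1])
E
```

```text
-0.075 14 Y -0.007 0.0052 z 0.0898 [43. 40. 40.]
-0.07 4285 Y -0.0196 0.02 z 0.3753 [36. 37. 39.]
-0.065 3648 Y -0.02 0.0063 z 0.3782 [37. 38. 40.]
-0.06 1446 Y -0.0183 0.0113 z 0.3883 [41. 39. 40.]
-0.055 84 Y -0.0119 0.0113 z 0.0983 [95. 92. 93.]
-0.05 115 Y -0.0194 0.0196 z 0.0981 [102. 101. 101.]
-0.045 147 Y -0.0194 0.0196 z 0.0979 [110. 109. 108.]
-0.04 121 Y -0.0193 0.0197 z 0.098 [109. 108. 107.]
-0.035 110 Y -0.0127 0.0113 z 0.0983 [100.  98.  98.]
-0.03 86 Y -0.0126 0.0113 z 0.0979 [188. 149. 102.]
-0.025 105 Y -0.0115 0.0113 z 0.0979 [249. 192. 108.]
-0.02 83 Y -0.0114 0.0113 z 0.098 [247. 191. 107.]
-0.015 106 Y -0.0125 0.0113 z 0.098 [249. 192. 108.]
-0.01 110 Y -0.0125 0.0113 z 0.098 [247. 190. 108.]
-0.005 88 Y -0.0124 0.0113 z 0.098 [246. 188. 106.]
0.0 109 Y -0.0122 0.0113 z 0.0979 [248. 192. 108.]
0.005 110 Y -0.0121 0.0113 z 0.0978 [249. 192. 108.]
0.01 109 Y -0.012 0.0113 z 0.0977 [248. 190. 107.]
0.015 109 Y -0.0118 0.0112 z 0.0979 [251. 194. 109.]
0.02 108 Y -0.0118 0.0112 z 0.0979 [251. 194. 109.]
0.025 107 Y -0.0116 0.0112 z 0.0979 [251. 194. 109.]
0.03 109 Y -0.0115 0.0112 z 0.098 [252. 196. 110.]
0.035 114 Y -0.0115 0.0112 z 0.0978 [253. 195. 110.]
0.04 166 Y -0.0198 0.02 z 0.0973 [210. 170. 111.]
0.045 179 Y -0.0194 0.02 z 0.0971 [211. 176. 123.]
0.05 145 Y -0.02 0.0199 z 0.0975 [224. 182. 116.]
0.055 106 Y -0.0109 0.0112 z 0.0976 [251. 187. 102.]
0.06 72 Y -0.0084 0.0089 z 0.0921 [125. 117. 118.]
0.065 87 Y -0.0083 0.0089 z 0.0913 [111. 110. 112.]
0.07 90 Y -0.0083 0.0089 z 0.0913 [114. 113. 115.]
0.075 98 Y -0.0081 0.0089 z 0.0923 [116. 115. 117.]
0.08 109 Y -0.0098 0.01 z 0.0928 [126. 125. 128.]
0.085 97 Y -0.0098 0.01 z 0.0927 [132. 131. 133.]
0.09 56 Y -0.0066 0.008 z 0.0928 [128. 127. 129.]
```

View pics/w9z.png

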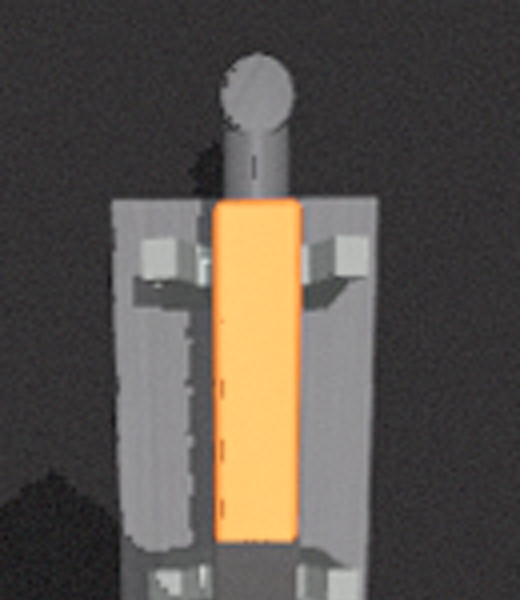

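```bash
python3 - <<'E'
from meas import *
plan(.472,-.3376,.13,-83)
E
```

```text
t 16.08 at [ 0.3923 -0.3312  0.309 ] yaw -83.25 w 0.0855 F [ 0.1  0.7 -0.1]
  lin [0.0158, -0.0784, 0.179] rot [-0.0, 0.0, -0.25] dist 0.196
```

jog_arm --jaw '[0,0,0,0,0,0,0,0]' --linear '[[0.008,-0.03,0.02],[0.014,-0.06,0.04],[0.016,-0.078,0.07],[0.016,-0.078,0.1],[0.016,-0.078,0.13],[0.016,-0.078,0.16],[0.016,-0.078,0.179],[0.016,-0.078,0.179]]' --delta_rot '[[0,0,0],[0,0,0],[0,0,0],[0,0,0],[0,0,0],[0,0,0],[0,0,0],[0,0,0]]'

```text
clock: 16.75
eef_pos: [0.4686, -0.3359, 0.1248]
tool_rot: [0.747, -0.664, -0.005, 0.0]
ft_force: [-0.8, 0.2, 0.1]
grip_width: 0.0855
```

```bash
python3 - <<'E'
from meas import *
p,d,c=grab('wrist','w10.png')
plan(.472,-.3376,.084,-83)
E
```

```text
t 16.8 at [ 0.4699 -0.3369  0.1276] yaw -83.28 w 0.0857 F [ 0.3 -0.1  0.2]
  lin [0.0011, -0.0022, 0.0436] rot [0.25, 0.23, -0.28] dist 0.044
```

View pics/w10.png

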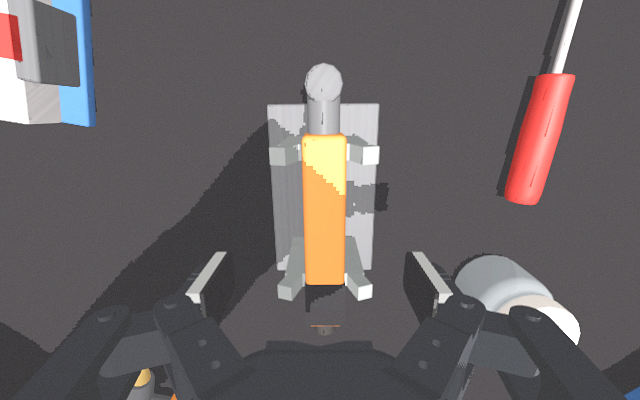

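jog_arm --jaw '[0,0,0,1,1,1,1,1]' --linear '[[0.001,-0.001,0.02],[0.001,-0.001,0.04],[0.001,-0.001,0.043],[0.001,-0.001,0.043],[0.001,-0.001,0.043],[0.001,-0.001,0.043],[0.001,-0.001,0.043],[0.001,-0.001,0.043]]' --delta_rot '[[0,0,0],[0,0,0],[0,0,0],[0,0,0],[0,0,0],[0,0,0],[0,0,0],[0,0,0]]'

```text
clock: 17.47
eef_pos: [0.4732, -0.3394, 0.0885]
tool_rot: [0.747, -0.665, 0.001, -0.0]
ft_force: [0.3, 4.7, 3.5]
grip_width: 0.0257
```

jog_arm --jaw '[1,1,1,1,1,1,1,1]' --linear '[[0,0,0],[0,0,0],[0,0,0],[0,0,0],[0,0,-0.005],[0,0,-0.01],[0,0,-0.02],[0,0,-0.03]]' --delta_rot '[[0,0,0],[0,0,0],[0,0,0],[0,0,0],[0,0,0],[0,0,0],[0,0,0],[0,0,0]]'

```text
clock: 18.13
eef_pos: [0.4721, -0.3387, 0.1174]
tool_rot: [0.747, -0.665, -0.001, 0.0]
ft_force: [0.2, -1.0, -0.6]
grip_width: 0.0229
```

```bash
python3 - <<'E'
from meas import *
p,d,c=grab('wrist','w11.png'); np.savez('w11.npz',p=p,d=d,**c)
plan(.472,-.3376,.20,-60)
E
```

```text
t 18.18 at [ 0.4735 -0.3397  0.1201] yaw -83.31 w 0.0231 F [ 1.1 -0.4  0.2]
  lin [-0.0021, 0.0011, -0.0799] rot [-0.11, -0.15, -23.31] dist 0.08
```

View pics/w11.png

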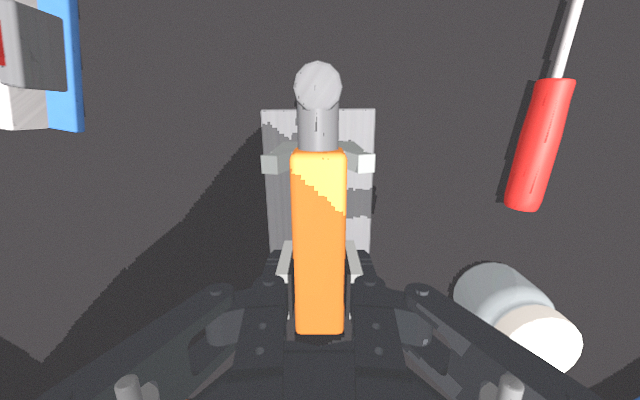

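```bash
cat > torch.py <<'E'
from meas import *
def torch(p,d,c,T=None):
    o=bot.get_obs() if T is None else T
    P=cloud(c,d); Rt=R.from_quat(o['tool_rot']); Q=Rt.inv().apply(P.reshape(-1,3)-o['eef_pos']).reshape(P.shape)
    H,S,V=hsvm(p)
    h=(abs(Q[...,0])<.02)&(Q[...,1]>-.055)&(Q[...,1]<.0)&(abs(Q[...,2]+.012)<.02)&(H<25)&(S>120)
    # handle end, top plane, slope
    A=np.c_[Q[h][:,1],np.ones(h.sum())]; k=np.linalg.lstsq(A,Q[h][:,2],rcond=None)[0]
    cap=(abs(Q[...,0])<.03)&(Q[...,1]<-.074)&(Q[...,1]>-.12)&(abs(Q[...,2]+.007)<.015)
    q=Q[cap]; zc=np.median(q[:,2]); q=q[abs(q[:,2]-zc)<.003]
    print('handle x',Q[h][:,0].min().round(4),Q[h][:,0].max().round(4),'end y',Q[h][:,1].min().round(4),'top z tool',k.round(4))
    print('cap n',len(q),'x',q[:,0].min().round(4),q[:,0].max().round(4),'y',q[:,1].min().round(4),q[:,1].max().round(4),'z',zc.round(4))
    return Q
E
python3 - <<'E'
from torch import *
z=np.load('w11.npz'); p,d=z['p'],z['d']; c={k:z[k] for k in ['fovy','cx','cy','k1','origin','orientation']}
torch(p,d,c)
E
```

```text
handle x -0.0136 0.0116 end y -0.055 top z tool [-0.0101 -0.0065]
cap n 1991 x -0.0115 0.008 y -0.0925 -0.0743 z -0.001
```

```bash
cat >> torch.py <<'E'
wo=np.array([.57207,.02485]);wx=np.array([.9983,-.0576]);wy=np.array([.0576,.9983])
def S(X,Y): return wo+X*wx+Y*wy
SE=[S(-.0344,.1044),S(-.0344,.035),S(.0057,-.0257),S(.0054,-.0906)]
TT=np.array([-.0018,-.083,.059])
def tipplan(x,y,z,yaw,tt=None):
    a=np.radians(yaw); M=np.array([[np.cos(a),np.sin(a),0],[np.sin(a),-np.cos(a),0],[0,0,-1]])
    t=np.array([x,y,z])-M@(TT if tt is None else tt); print('  tcp',t.round(4)); plan(*t,yaw)
def tipnow():
    o=bot.get_obs(); return o['eef_pos']+R.from_quat(o['tool_rot']).apply(TT)
E
python3 - <<'E'
from torch import *
print(SE,tipnow())
tipplan(*SE[0],.09,-60)
E
```

```text
[array([0.54374192, 0.13105396]), array([0.53974448, 0.06177194]), array([ 0.57627999, -0.00113463]), array([ 0.57224226, -0.06590702])] [ 0.55587868 -0.32836521  0.06133722]
  tcp [0.4728 0.088  0.149 ]
t 18.18 at [ 0.4735 -0.3397  0.1201] yaw -83.31 w 0.0231 F [ 1.1 -0.4  0.2]
  lin [-0.4248, -0.0492, -0.0297] rot [-0.11, -0.15, -23.31] dist 0.429
```

jog_arm --jaw '[1,1,1,1,1,1,1,1]' --linear '[[0,0,-0.03],[0,0,-0.06],[-0.025,-0.003,-0.07],[-0.055,-0.006,-0.07],[-0.085,-0.01,-0.07],[-0.115,-0.013,-0.07],[-0.145,-0.017,-0.07],[-0.175,-0.02,-0.07]]' --delta_rot '[[0,0,0],[0,0,0],[0,0,-3],[0,0,-6],[0,0,-9],[0,0,-12],[0,0,-15],[0,0,-18]]'

```text
clock: 18.85
eef_pos: [0.4721, -0.1616, 0.1878]
tool_rot: [0.843, -0.539, 0.001, -0.0]
ft_force: [0.5, -0.6, -2.0]
grip_width: 0.0227
```

```bash
python3 - <<'E'
from torch import *
tipplan(*SE[0],.10,-60)
E
```

```text
tcp [0.4728 0.088  0.159 ]
t 18.85 at [ 0.4721 -0.1616  0.1878] yaw -65.18 w 0.0227 F [ 0.5 -0.6 -2. ]
  lin [-0.2263, -0.1054, 0.0287] rot [-0.06, -0.05, -5.18] dist 0.251
```

jog_arm --jaw '[1,1,1,1,1,1,1,1]' --linear '[[-0.03,-0.014,0],[-0.06,-0.028,0],[-0.1,-0.045,0],[-0.13,-0.06,0],[-0.165,-0.075,0.01],[-0.2,-0.092,0.02],[-0.215,-0.1,0.03],[-0.222,-0.103,0.03]]' --delta_rot '[[0,0,-1],[0,0,-2],[0,0,-4],[0,0,-5.2],[0,0,-5.2],[0,0,-5.2],[0,0,-5.2],[0,0,-5.2]]'

```text
clock: 19.52
eef_pos: [0.4718, 0.0845, 0.156]
tool_rot: [0.867, -0.499, -0.001, 0.0]
ft_force: [-0.3, -0.2, -1.6]
grip_width: 0.023
```

jog_arm --jaw '[1,1,1,1,1,1,1,1]' --linear '[[0,0,0.01],[0,0,0.02],[0,0,0.03],[0,0,0.035],[0,0,0.035],[0,0,0.035],[0,0,0.035],[0,0,0.035]]' --delta_rot '[[0,0,0],[0,0,0],[0,0,0],[0,0,0],[0,0,0],[0,0,0],[0,0,0],[0,0,0]]'

```text
clock: 20.18
eef_pos: [0.4735, 0.0817, 0.1229]
tool_rot: [0.865, -0.501, 0.001, -0.0]
ft_force: [-1.4, 1.0, -1.7]
grip_width: 0.023
```

```bash
python3 - <<'E'
from torch import *
tipplan(*SE[0],.044,-60)
T=bot.get_obs();p,d,c=grab('wrist','w12.png'); torch(p,d,c,T); P=cloud(c,d); bars(p,c,P,.094)
np.savez('w12.npz',p=p,d=d,**c); np.savez('s12.npz',**dict(zip(['p','d'],bot.camera('scene'))))
p,d,c=grab('scene'); cv2.imwrite('pics/s12.png',cv2.resize(p[130:280,250:450],(800,600),interpolation=cv2.INTER_CUBIC)[:,:,::-1])
tipplan(*SE[0],.044,-60)
E
```

```text
tcp [0.4728 0.088  0.103 ]
t 20.18 at [0.4735 0.0817 0.1229] yaw -60.14 w 0.023 F [-1.4  1.  -1.7]
  lin [-0.0059, -0.0025, 0.0199] rot [-0.08, -0.03, -0.14] dist 0.021
handle x -0.0134 0.0127 end y -0.055 top z tool [-0.0027 -0.0092]
cap n 2120 x -0.0106 0.009 y -0.0938 -0.0741 z -0.004
bar [591.  32.] 4089 (array([0.6424, 0.0211]), 57.7, 26.3, 87.8) z 0.0936
  tcp [0.4728 0.088  0.103 ]
t 20.33 at [0.4732 0.0818 0.1226] yaw -60.12 w 0.0233 F [ 0.5  0.1 -0.5]
  lin [-0.0056, -0.0027, 0.0196] rot [-0.05, -0.02, -0.12] dist 0.021
```

View pics/w12.png

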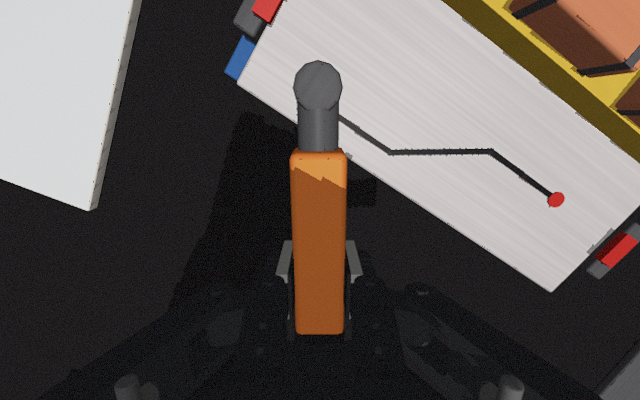

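View pics/s12.png

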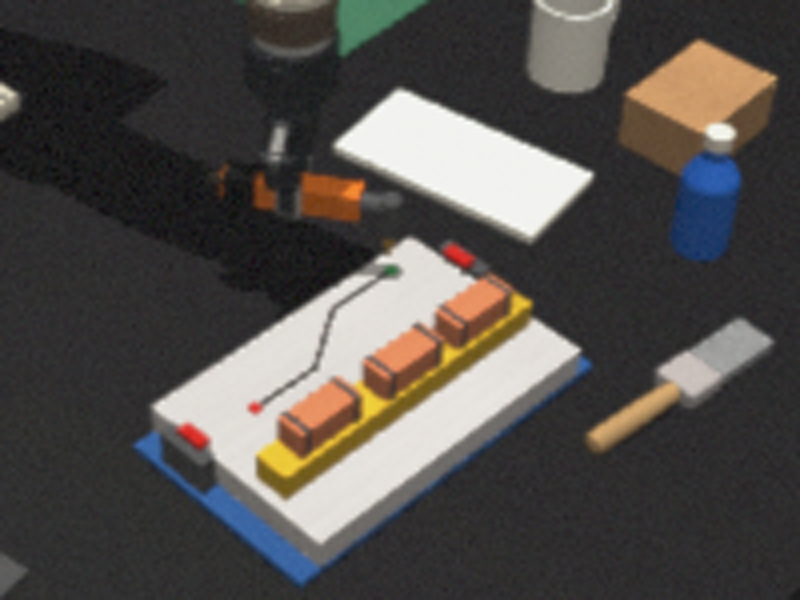

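```bash
sed -i 's/^TT=.*/TT=np.array([-.0008,-.084,.0587])/' torch.py; python3 - <<'E'
from torch import *
print(tipnow()); tipplan(*SE[0],.043,-60)
E
```

```text
[0.54568057 0.1243417  0.06395338]
  tcp [0.4714 0.0884 0.1017]
t 20.33 at [0.4732 0.0818 0.1226] yaw -60.12 w 0.0233 F [ 0.5  0.1 -0.5]
  lin [-0.0066, -0.0017, 0.0209] rot [-0.05, -0.02, -0.12] dist 0.022
```

jog_arm --jaw '[1,1,1,1,1,1,1,1]' --linear '[[-0.003,-0.001,0.003],[-0.006,-0.002,0.006],[-0.0066,-0.002,0.009],[-0.0066,-0.002,0.012],[-0.0066,-0.002,0.0145],[-0.0066,-0.002,0.017],[-0.0066,-0.002,0.019],[-0.0066,-0.002,0.0205]]' --delta_rot '[[0,0,0],[0,0,0],[0,0,0],[0,0,0],[0,0,0],[0,0,0],[0,0,0],[0,0,0]]'

```text
clock: 21.0
eef_pos: [0.4712, 0.0885, 0.1012]
tool_rot: [0.866, -0.501, -0.0, 0.0]
ft_force: [0.4, 0.3, -1.0]
grip_width: 0.0229
```

jog_arm --jaw '[1,1,1,1,1,1,1,1]' --linear '[[0,0,0],[0,0,0],[0,0,0],[0,0,0],[0,0,0],[0,0,0],[0,0,0],[0,0,0]]' --delta_rot '[[0,0,0],[0,0,0],[0,0,0],[0,0,0],[0,0,0],[0,0,0],[0,0,0],[0,0,0]]'

```text
clock: 21.67
eef_pos: [0.4714, 0.0886, 0.1017]
tool_rot: [0.866, -0.501, 0.0, -0.0]
ft_force: [0.5, -0.3, -1.8]
grip_width: 0.0228
```

```bash
python3 - <<'E'
from torch import *
print(tipnow()); tipplan(*SE[0],.043,-60)
p,d,c=grab('scene'); cv2.imwrite('pics/s13.png',cv2.resize(p[170:220,310:400],(800,444),interpolation=cv2.INTER_CUBIC)[:,:,::-1])
print('tip px',proj(c,tipnow()),'seam0 px',proj(c,[*SE[0],.04]))
p,d,c=grab('wrist','w13.png'); 
E
```

```text
[0.54378286 0.13112571 0.04296576]
  tcp [0.4714 0.0884 0.1017]
t 21.67 at [0.4714 0.0886 0.1017] yaw -60.11 w 0.0228 F [ 0.5 -0.3 -1.8]
  lin [0.0002, 0.0001, -0.0] rot [-0.01, -0.0, -0.11] dist 0.0
tip px [[347.36791657 196.93009712]] seam0 px [[347.31599295 197.57349691]]
```

View pics/s13.png

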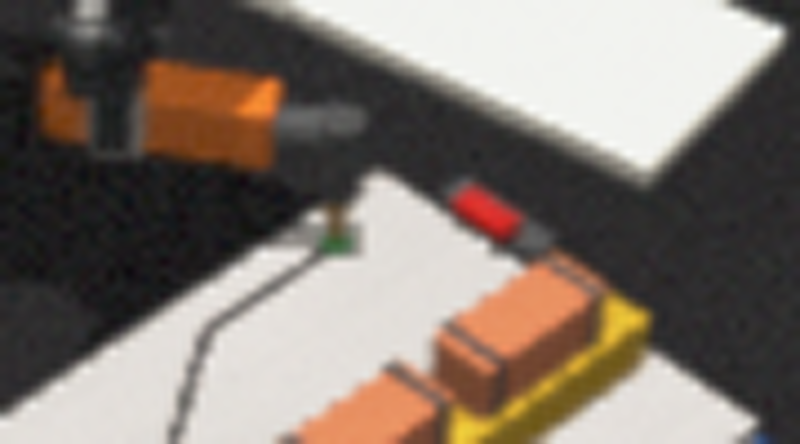

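View pics/w13.png

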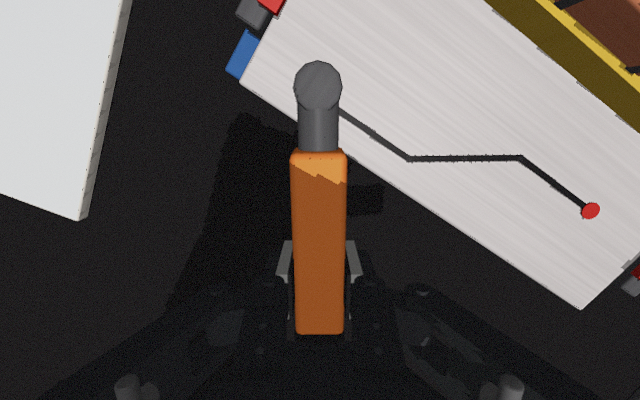

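jog_arm --jaw '[1,1,1,1,1,1,1,1]' --linear '[[0.0015,0.001,0],[0.003,0.002,0],[0.0045,0.003,0],[0.006,0.0039,0],[0.0075,0.0049,0],[0.009,0.0059,0],[0.0105,0.0069,0],[0.0116,0.0076,0]]' --delta_rot '[[0,0,0],[0,0,0],[0,0,0],[0,0,0],[0,0,0],[0,0,0],[0,0,0],[0,0,0]]'

```text
clock: 22.43
eef_pos: [0.4705, 0.0745, 0.1016]
tool_rot: [0.866, -0.501, 0.0, 0.0]
ft_force: [0.2, 0.8, -0.7]
grip_width: 0.0233
```

jog_arm --jaw '[1,1,1,1,1,1,1,1]' --linear '[[0.0015,0.001,0],[0.003,0.002,0],[0.0045,0.003,0],[0.006,0.0039,0],[0.0075,0.0049,0],[0.009,0.0059,0],[0.0105,0.0069,0],[0.0116,0.0076,0]]' --delta_rot '[[0,0,0],[0,0,0],[0,0,0],[0,0,0],[0,0,0],[0,0,0],[0,0,0],[0,0,0]]'

```text
clock: 23.1
eef_pos: [0.4696, 0.0606, 0.1016]
tool_rot: [0.866, -0.501, -0.0, 0.0]
ft_force: [-0.2, -0.6, -0.9]
grip_width: 0.0231
```

```bash
python3 - <<'E'
from torch import *
print(tipnow()); tipplan(*SE[1],.043,-60)
E
```

```text
[0.54207638 0.10318892 0.04287055]
  tcp [0.4674 0.0191 0.1017]
t 23.1 at [0.4696 0.0606 0.1016] yaw -60.12 w 0.0231 F [-0.2 -0.6 -0.9]
  lin [0.0349, 0.0227, -0.0001] rot [0.01, -0.0, -0.12] dist 0.042
```

Tracking is right on the line; three more of the same to the first bend.

jog_arm --jaw '[1,1,1,1,1,1,1,1]' --linear '[[0.0015,0.001,0],[0.003,0.002,0],[0.0045,0.003,0],[0.006,0.0039,0],[0.0075,0.0049,0],[0.009,0.0059,0],[0.0105,0.0069,0],[0.0116,0.0076,0]]' --delta_rot '[[0,0,0],[0,0,0],[0,0,0],[0,0,0],[0,0,0],[0,0,0],[0,0,0],[0,0,0]]'

```text
clock: 23.77
eef_pos: [0.4689, 0.0468, 0.1016]
tool_rot: [0.866, -0.501, 0.0, 0.0]
ft_force: [-0.0, -1.0, -0.7]
grip_width: 0.023
```

jog_arm --jaw '[1,1,1,1,1,1,1,1]' --linear '[[0.0015,0.001,0],[0.003,0.002,0],[0.0045,0.003,0],[0.006,0.0039,0],[0.0075,0.0049,0],[0.009,0.0059,0],[0.0105,0.0069,0],[0.0116,0.0076,0]]' --delta_rot '[[0,0,0],[0,0,0],[0,0,0],[0,0,0],[0,0,0],[0,0,0],[0,0,0],[0,0,0]]'

```text
clock: 24.43
eef_pos: [0.468, 0.033, 0.1016]
tool_rot: [0.866, -0.501, -0.0, 0.0]
ft_force: [-0.3, 0.3, -1.5]
grip_width: 0.0228
```

jog_arm --jaw '[1,1,1,1,1,1,1,1]' --linear '[[0.0015,0.001,0],[0.003,0.002,0],[0.0045,0.003,0],[0.006,0.0039,0],[0.0075,0.0049,0],[0.009,0.0059,0],[0.0105,0.0069,0],[0.0116,0.0076,0]]' --delta_rot '[[0,0,0],[0,0,0],[0,0,0],[0,0,0],[0,0,0],[0,0,0],[0,0,0],[0,0,0]]'

```text
clock: 25.1
eef_pos: [0.4673, 0.0191, 0.1016]
tool_rot: [0.866, -0.501, -0.0, 0.0]
ft_force: [-0.4, 0.3, -0.2]
grip_width: 0.0229
```

```bash
python3 - <<'E'
from torch import *
print(tipnow(),SE[1]); tipplan(*SE[2],.043,-60)
p,d,c=grab('wrist','w14.png')
p,d,c=grab('scene'); cv2.imwrite('pics/s14.png',cv2.resize(p[170:230,300:400],(800,480),interpolation=cv2.INTER_CUBIC)[:,:,::-1])
E
```

```text
[0.53968215 0.06167251 0.04290324] [0.53974448 0.06177194]
  tcp [ 0.5039 -0.0438  0.1017]
t 25.1 at [0.4673 0.0191 0.1016] yaw -60.12 w 0.0229 F [-0.4  0.3 -0.2]
  lin [0.0729, -0.0004, -0.0001] rot [0.0, 0.0, -0.12] dist 0.073
```

View pics/s14.png

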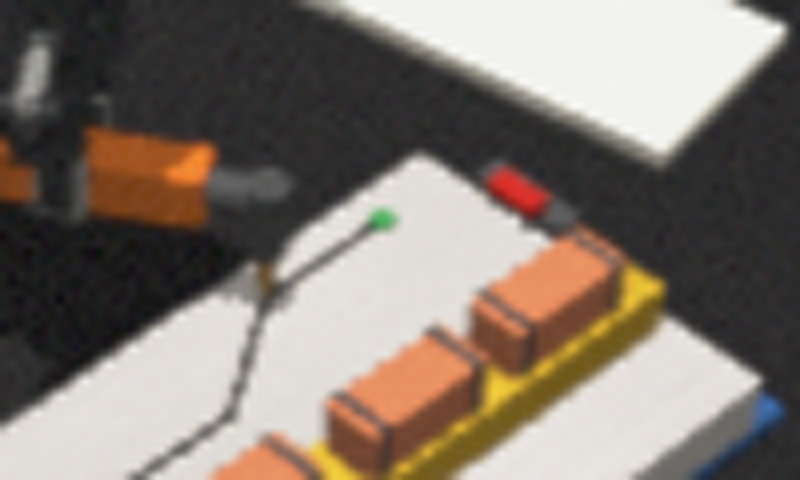

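jog_arm --jaw '[1,1,1,1,1,1,1,1]' --linear '[[0.0018,0,0],[0.0036,0,0],[0.0054,0,0],[0.0073,0,0],[0.0091,0,0],[0.0109,0,0],[0.0127,0,0],[0.0146,0,0]]' --delta_rot '[[0,0,0],[0,0,0],[0,0,0],[0,0,0],[0,0,0],[0,0,0],[0,0,0],[0,0,0]]'

```text
clock: 25.87
eef_pos: [0.4746, 0.0065, 0.1016]
tool_rot: [0.866, -0.501, -0.0, 0.0]
ft_force: [0.4, 0.0, -1.5]
grip_width: 0.0231
```

jog_arm --jaw '[1,1,1,1,1,1,1,1]' --linear '[[0.0018,0,0],[0.0036,0,0],[0.0054,0,0],[0.0073,0,0],[0.0091,0,0],[0.0109,0,0],[0.0127,0,0],[0.0146,0,0]]' --delta_rot '[[0,0,0],[0,0,0],[0,0,0],[0,0,0],[0,0,0],[0,0,0],[0,0,0],[0,0,0]]'

```text
clock: 26.53
eef_pos: [0.4819, -0.0061, 0.1016]
tool_rot: [0.866, -0.501, -0.0, -0.0]
ft_force: [0.5, -0.0, -1.3]
grip_width: 0.0232
```

jog_arm --jaw '[1,1,1,1,1,1,1,1]' --linear '[[0.0018,0,0],[0.0036,0,0],[0.0054,0,0],[0.0073,0,0],[0.0091,0,0],[0.0109,0,0],[0.0127,0,0],[0.0146,0,0]]' --delta_rot '[[0,0,0],[0,0,0],[0,0,0],[0,0,0],[0,0,0],[0,0,0],[0,0,0],[0,0,0]]'

```text
clock: 27.2
eef_pos: [0.4892, -0.0188, 0.1016]
tool_rot: [0.866, -0.501, -0.0, 0.0]
ft_force: [-0.1, 0.4, -2.0]
grip_width: 0.0235
```

jog_arm --jaw '[1,1,1,1,1,1,1,1]' --linear '[[0.0018,0,0],[0.0036,0,0],[0.0054,0,0],[0.0073,0,0],[0.0091,0,0],[0.0109,0,0],[0.0127,0,0],[0.0146,0,0]]' --delta_rot '[[0,0,0],[0,0,0],[0,0,0],[0,0,0],[0,0,0],[0,0,0],[0,0,0],[0,0,0]]'

```text
clock: 27.87
eef_pos: [0.4964, -0.0314, 0.1016]
tool_rot: [0.866, -0.501, -0.0, -0.0]
ft_force: [0.0, 0.2, -1.1]
grip_width: 0.023
```

jog_arm --jaw '[1,1,1,1,1,1,1,1]' --linear '[[0.0018,0,0],[0.0036,0,0],[0.0054,0,0],[0.0073,0,0],[0.0091,0,0],[0.0109,0,0],[0.0127,0,0],[0.0146,0,0]]' --delta_rot '[[0,0,0],[0,0,0],[0,0,0],[0,0,0],[0,0,0],[0,0,0],[0,0,0],[0,0,0]]'

```text
clock: 28.53
eef_pos: [0.5038, -0.0441, 0.1016]
tool_rot: [0.866, -0.501, -0.0, -0.0]
ft_force: [0.6, 0.1, -0.8]
grip_width: 0.023
```

```bash
python3 - <<'E'
from torch import *
print(tipnow(),SE[2]); tipplan(*SE[3],.043,-60)
p,d,c=grab('scene'); cv2.imwrite('pics/s15.png',cv2.resize(p[170:245,290:400],(800,545),interpolation=cv2.INTER_CUBIC)[:,:,::-1])
E
```

```text
[ 0.57618136 -0.00152089  0.04290612] [ 0.57627999 -0.00113463]
  tcp [ 0.4999 -0.1086  0.1017]
t 28.53 at [ 0.5038 -0.0441  0.1016] yaw -60.11 w 0.023 F [ 0.6  0.1 -0.8]
  lin [0.054, 0.0355, -0.0001] rot [-0.0, 0.0, -0.11] dist 0.065
```

View pics/s15.png

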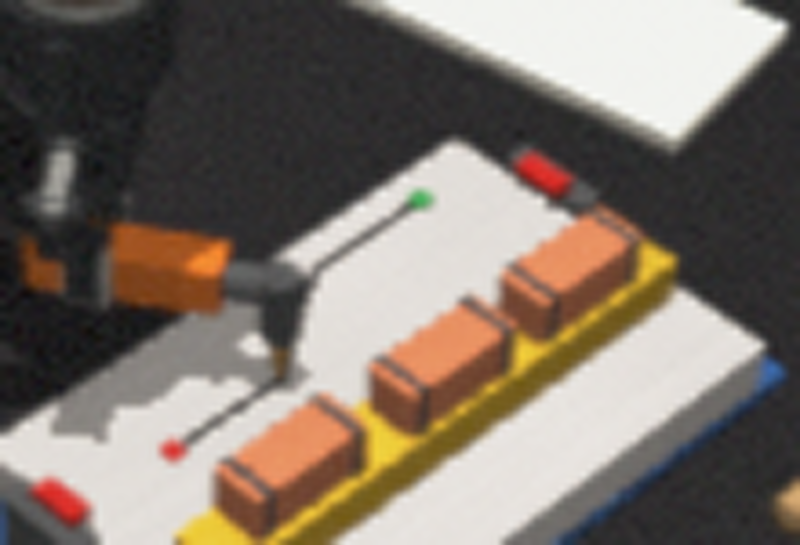

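Tip is at the second bend (285,380). Last segment: (0.054, 0.0355) over five calls.

jog_arm --jaw '[1,1,1,1,1,1,1,1]' --linear '[[0.0014,0.0009,0],[0.0027,0.0018,0],[0.0041,0.0027,0],[0.0054,0.0036,0],[0.0068,0.0045,0],[0.0081,0.0053,0],[0.0095,0.0062,0],[0.0108,0.0071,0]]' --delta_rot '[[0,0,0],[0,0,0],[0,0,0],[0,0,0],[0,0,0],[0,0,0],[0,0,0],[0,0,0]]'

```text
clock: 29.25
eef_pos: [0.5029, -0.057, 0.1016]
tool_rot: [0.866, -0.501, 0.0, -0.0]
ft_force: [0.6, 1.2, -0.4]
grip_width: 0.0228
```

jog_arm --jaw '[1,1,1,1,1,1,1,1]' --linear '[[0.0014,0.0009,0],[0.0027,0.0018,0],[0.0041,0.0027,0],[0.0054,0.0036,0],[0.0068,0.0045,0],[0.0081,0.0053,0],[0.0095,0.0062,0],[0.0108,0.0071,0]]' --delta_rot '[[0,0,0],[0,0,0],[0,0,0],[0,0,0],[0,0,0],[0,0,0],[0,0,0],[0,0,0]]'

```text
clock: 29.92
eef_pos: [0.5021, -0.0699, 0.1016]
tool_rot: [0.866, -0.501, 0.0, -0.0]
ft_force: [0.3, 0.5, -1.1]
grip_width: 0.0233
```

jog_arm --jaw '[1,1,1,1,1,1,1,1]' --linear '[[0.0014,0.0009,0],[0.0027,0.0018,0],[0.0041,0.0027,0],[0.0054,0.0036,0],[0.0068,0.0045,0],[0.0081,0.0053,0],[0.0095,0.0062,0],[0.0108,0.0071,0]]' --delta_rot '[[0,0,0],[0,0,0],[0,0,0],[0,0,0],[0,0,0],[0,0,0],[0,0,0],[0,0,0]]'

```text
clock: 30.58
eef_pos: [0.5014, -0.0828, 0.1016]
tool_rot: [0.866, -0.501, 0.0, 0.0]
ft_force: [-0.3, -0.0, -1.7]
grip_width: 0.0232
```

jog_arm --jaw '[1,1,1,1,1,1,1,1]' --linear '[[0.0014,0.0009,0],[0.0027,0.0018,0],[0.0041,0.0027,0],[0.0054,0.0036,0],[0.0068,0.0045,0],[0.0081,0.0053,0],[0.0095,0.0062,0],[0.0108,0.0071,0]]' --delta_rot '[[0,0,0],[0,0,0],[0,0,0],[0,0,0],[0,0,0],[0,0,0],[0,0,0],[0,0,0]]'

```text
clock: 31.25
eef_pos: [0.5006, -0.0957, 0.1016]
tool_rot: [0.866, -0.501, 0.0, 0.0]
ft_force: [0.6, 0.0, -1.2]
grip_width: 0.0232
```

jog_arm --jaw '[1,1,1,1,1,1,1,1]' --linear '[[0.0014,0.0009,0],[0.0027,0.0018,0],[0.0041,0.0027,0],[0.0054,0.0036,0],[0.0068,0.0045,0],[0.0081,0.0053,0],[0.0095,0.0062,0],[0.0108,0.0071,0]]' --delta_rot '[[0,0,0],[0,0,0],[0,0,0],[0,0,0],[0,0,0],[0,0,0],[0,0,0],[0,0,0]]'

```text
clock: 31.92
eef_pos: [0.4998, -0.1086, 0.1016]
tool_rot: [0.866, -0.501, 0.0, 0.0]
ft_force: [0.1, 0.9, -0.8]
grip_width: 0.0231
```

jog_arm --jaw '[1,1,1,1,1,1,1,1]' --linear '[[0,0,0],[0,0,0],[0,0,0],[0,0,0],[0,0,0],[0,0,0],[0,0,0],[0,0,0]]' --delta_rot '[[0,0,0],[0,0,0],[0,0,0],[0,0,0],[0,0,0],[0,0,0],[0,0,0],[0,0,0]]'

```text
clock: 32.58
eef_pos: [0.4998, -0.1084, 0.1016]
tool_rot: [0.866, -0.501, 0.0, -0.0]
ft_force: [0.4, -0.0, -0.3]
grip_width: 0.0227
```

```bash
python3 - <<'E'
from torch import *
print(tipnow(),SE[3]); plan(.472,-.338,.17,-83)
p,d,c=grab('scene'); cv2.imwrite('pics/s16.png',cv2.resize(p[170:245,290:400],(800,545),interpolation=cv2.INTER_CUBIC)[:,:,::-1])
E
```

```text
[ 0.57222475 -0.06585455  0.04290507] [ 0.57224226 -0.06590702]
t 32.58 at [ 0.4998 -0.1084  0.1016] yaw -60.11 w 0.0227 F [ 0.4 -0.  -0.3]
  lin [0.1852, 0.1385, -0.0684] rot [-0.0, -0.0, 22.89] dist 0.241
```

View pics/s16.png

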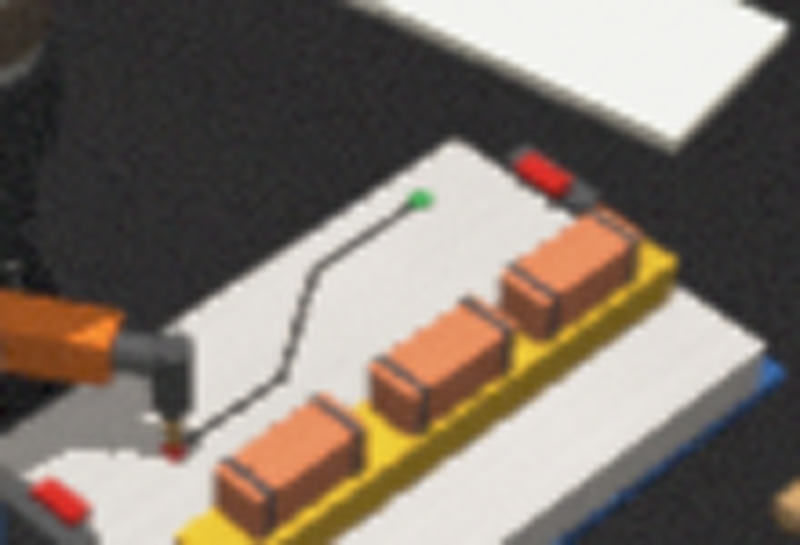

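jog_arm --jaw '[1,1,1,1,1,1,1,1]' --linear '[[0,0,-0.02],[0,0,-0.05],[0.02,0.015,-0.07],[0.05,0.037,-0.075],[0.08,0.06,-0.075],[0.11,0.082,-0.075],[0.14,0.105,-0.075],[0.165,0.124,-0.075]]' --delta_rot '[[0,0,0],[0,0,0],[0,0,4],[0,0,8],[0,0,12],[0,0,16],[0,0,20],[0,0,23.1]]'

```text
clock: 33.3
eef_pos: [0.4739, -0.3157, 0.1768]
tool_rot: [0.746, -0.666, 0.0, 0.0]
ft_force: [0.1, 0.1, -2.0]
grip_width: 0.023
```

```bash
python3 - <<'E'
from torch import *
plan(.474,-.338,.125,-83)
E
```

```text
t 33.3 at [ 0.4739 -0.3157  0.1768] yaw -83.44 w 0.023 F [ 0.1  0.1 -2. ]
  lin [0.0221, 0.0025, 0.0518] rot [-0.01, -0.05, -0.44] dist 0.056
```

jog_arm --jaw '[1,1,1,1,1,1,1,1]' --linear '[[0.01,0.001,0],[0.02,0.002,0],[0.022,0.002,0.01],[0.022,0.002,0.02],[0.022,0.002,0.03],[0.022,0.002,0.04],[0.022,0.002,0.048],[0.022,0.002,0.052]]' --delta_rot '[[0,0,-0.3],[0,0,-0.3],[0,0,-0.3],[0,0,-0.3],[0,0,-0.3],[0,0,-0.3],[0,0,-0.3],[0,0,-0.3]]'

```text
clock: 33.97
eef_pos: [0.4745, -0.3337, 0.1225]
tool_rot: [0.75, -0.661, -0.002, 0.0]
ft_force: [0.4, 0.5, -1.1]
grip_width: 0.023
```

jog_arm --jaw '[1,1,1,1,1,1,1,1]' --linear '[[0,0,0],[0,0,0],[0,0,0],[0,0,0],[0,0,0],[0,0,0],[0,0,0],[0,0,0]]' --delta_rot '[[0,0,0],[0,0,0],[0,0,0],[0,0,0],[0,0,0],[0,0,0],[0,0,0],[0,0,0]]'

```text
clock: 34.63
eef_pos: [0.4752, -0.3355, 0.1248]
tool_rot: [0.749, -0.662, 0.0, -0.0]
ft_force: [-0.2, -0.7, -1.0]
grip_width: 0.0231
```

```bash
python3 - <<'E'
from torch import *
plan(.474,-.338,.0895,-83)
T=bot.get_obs();p,d,c=grab('wrist','w17.png');torch(p,d,c,T)
E
```

```text
t 34.63 at [ 0.4752 -0.3355  0.1248] yaw -82.91 w 0.0231 F [-0.2 -0.7 -1. ]
  lin [0.0024, 0.0015, 0.0353] rot [-0.01, -0.01, 0.09] dist 0.035
handle x -0.0126 0.0127 end y -0.055 top z tool [-0.008  -0.0093]
cap n 2124 x -0.0103 0.0093 y -0.0938 -0.074 z -0.004
```

View pics/w17.png

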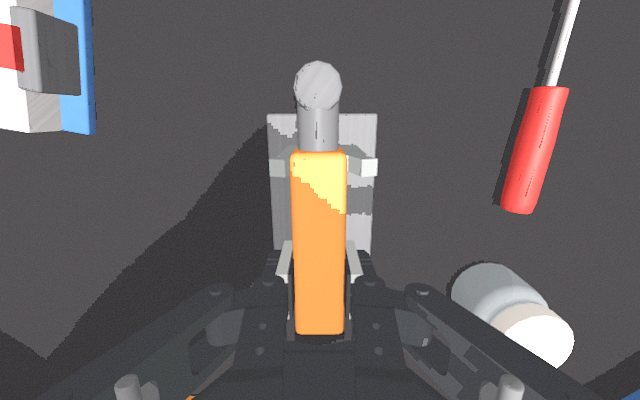

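Aligned over the cradle; shift about 2 mm across, lower, release.

jog_arm --jaw '[1,1,1,1,1,1,1,1]' --linear '[[0.0024,0.001,0.004],[0.0024,0.001,0.009],[0.0024,0.001,0.015],[0.0024,0.001,0.021],[0.0024,0.001,0.027],[0.0024,0.001,0.032],[0.0024,0.001,0.035],[0.0024,0.001,0.035]]' --delta_rot '[[0,0,0],[0,0,0],[0,0,0],[0,0,0],[0,0,0],[0,0,0],[0,0,0],[0,0,0]]'

```text
clock: 35.35
eef_pos: [0.4742, -0.3376, 0.0891]
tool_rot: [0.749, -0.662, -0.0, 0.0]
ft_force: [-0.3, 0.5, -0.5]
grip_width: 0.0232
```

jog_arm --jaw '[1,1,0,0,0,0,0,0]' --linear '[[0,0,0],[0,0,0],[0,0,0],[0,0,0],[0,0,0],[0,0,0],[0,0,0],[0,0,0]]' --delta_rot '[[0,0,0],[0,0,0],[0,0,0],[0,0,0],[0,0,0],[0,0,0],[0,0,0],[0,0,0]]'

```text
clock: 36.02
eef_pos: [0.4745, -0.3379, 0.0897]
tool_rot: [0.749, -0.662, 0.0, -0.0]
ft_force: [0.7, 0.4, -0.2]
grip_width: 0.0856
```

jog_arm --jaw '[0,0,0,0,0,0,0,0]' --linear '[[0,0,-0.02],[0,0,-0.04],[0,0,-0.07],[0,0.02,-0.1],[0,0.04,-0.13],[0,0.06,-0.16],[0,0.08,-0.19],[0,0.08,-0.21]]' --delta_rot '[[0,0,0],[0,0,0],[0,0,0],[0,0,0],[0,0,0],[0,0,0],[0,0,0],[0,0,0]]'

```text
clock: 36.68
eef_pos: [0.3926, -0.3484, 0.3034]
tool_rot: [0.749, -0.663, 0.001, 0.001]
ft_force: [0.7, -0.6, -0.4]
grip_width: 0.0855
```

```bash
python3 - <<'E'
from torch import *
plan(.642,-.065,.16,-3.3)
p,d,c=grab('wrist','w18.png');P=cloud(c,d)
o=np.array([.474,-.3373]);a=np.radians(7.0);ax=np.array([np.cos(a),np.sin(a)]);ay=np.array([-ax[1],ax[0]])
X=(P[...,:2]-o)@ax;Y=(P[...,:2]-o)@ay
for xb in np.arange(-.06,.1,.01):
    s=(abs(X-xb)<.0025)&(P[...,2]>.09)&(P[...,2]<.11)&(abs(Y)<.03)
    if s.sum(): print(round(xb,3),s.sum(),'Y',Y[s].min().round(4),Y[s].max().round(4),'z',np.median(P[s][:,2]).round(4))
s=(P[...,2]>.088)&(P[...,2]<.11)&(abs(Y)<.03)&(abs(X)<.13); print('X ext',X[s].max())
p,d,c=grab('top');P=cloud(c,d);bars(p,c,P);bars(p,c,P,.094)
E
```

```text
t 36.68 at [ 0.3926 -0.3484  0.3034] yaw -83.06 w 0.0855 F [ 0.7 -0.6 -0.4]
  lin [-0.2516, -0.2817, 0.143] rot [0.07, -0.19, -79.76] dist 0.404
-0.06 54 Y -0.012 0.0109 z 0.0975
-0.05 84 Y -0.012 0.0108 z 0.0984
-0.04 84 Y -0.0119 0.0106 z 0.0985
-0.03 86 Y -0.0119 0.0116 z 0.0981
-0.02 107 Y -0.0118 0.0115 z 0.0981
-0.01 110 Y -0.0118 0.0114 z 0.0978
0.0 110 Y -0.0117 0.0113 z 0.0979
0.01 109 Y -0.0116 0.0111 z 0.098
0.02 110 Y -0.0116 0.0121 z 0.098
0.03 117 Y -0.0115 0.012 z 0.0978
0.04 113 Y -0.0115 0.0118 z 0.0977
0.05 128 Y -0.0113 0.0117 z 0.0977
0.06 61 Y -0.0102 0.0104 z 0.093
0.07 71 Y -0.0062 0.0074 z 0.0919
0.08 89 Y -0.0082 0.0103 z 0.0929
0.09 79 Y -0.0082 0.0092 z 0.0925
X ext 0.0937262706958393
bar [490.  94.] 111 (array([ 0.9135, -0.6619]), 123.5, 99.6, 89.9) z 0.028
bar [453. 190.] 111 (array([ 0.5424, -0.4996]), 91.8, 23.7, 2.2) z 0.0251
bar [302. 160.] 267 (array([0.65  , 0.0628]), 142.5, 29.0, 87.4) z 0.0939
bar [337. 161.] 135 (array([ 0.6409, -0.0674]), 61.4, 25.9, 89.2) z 0.0936
bar [414. 202.] 158 (array([ 0.491 , -0.3367]), 92.1, 26.0, 8.6) z 0.097
```

View pics/w18.png

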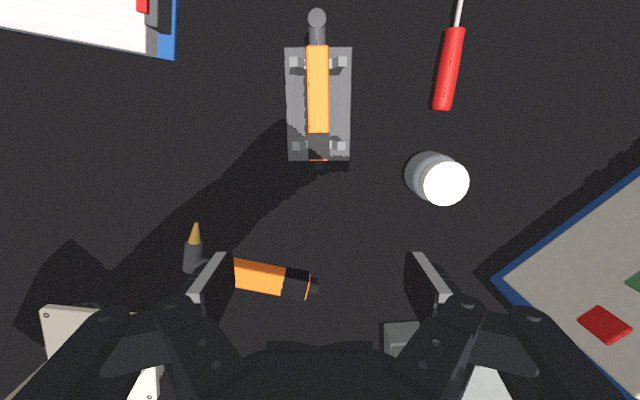

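jog_arm --jaw '[0,0,0,0,0,0,0,0]' --linear '[[-0.025,-0.028,0.0],[-0.05,-0.056,0.0],[-0.075,-0.085,0.0],[-0.1,-0.112,0],[-0.125,-0.14,0],[-0.15,-0.17,0],[-0.175,-0.196,0.02],[-0.2,-0.224,0.05]]' --delta_rot '[[0,0,-7],[0,0,-14],[0,0,-21],[0,0,-28],[0,0,-35],[0,0,-42],[0,0,-49],[0,0,-56]]'

```text
clock: 37.45
eef_pos: [0.592, -0.1233, 0.2544]
tool_rot: [0.973, -0.229, 0.002, -0.0]
ft_force: [0.3, -0.6, 0.5]
grip_width: 0.0856
```

```bash
python3 - <<'E'
from torch import *
plan(.641,-.067,.14,-3.3)
E
```

```text
t 37.45 at [ 0.592  -0.1233  0.2544] yaw -26.48 w 0.0856 F [ 0.3 -0.6  0.5]
  lin [0.0182, -0.072, 0.1146] rot [-0.03, -0.28, -23.18] dist 0.137
```

jog_arm --jaw '[0,0,0,0,0,0,0,0]' --linear '[[0.006,-0.024,0.01],[0.012,-0.048,0.03],[0.018,-0.072,0.05],[0.018,-0.072,0.08],[0.018,-0.072,0.1],[0.018,-0.072,0.113],[0.018,-0.072,0.113],[0.018,-0.072,0.113]]' --delta_rot '[[0,0,-7],[0,0,-14],[0,0,-21],[0,0,-23.6],[0,0,-23.6],[0,0,-23.6],[0,0,-23.6],[0,0,-23.6]]'

```text
clock: 38.12
eef_pos: [0.637, -0.0689, 0.1387]
tool_rot: [1.0, -0.029, -0.002, -0.0]
ft_force: [0.5, -0.9, 0.3]
grip_width: 0.0855
```

```bash
python3 - <<'E'
from torch import *
p,d,c=grab('wrist','w19.png');P=cloud(c,d);bars(p,c,P,.094)
plan(.641,-.067,.089,-3.3)
E
```

```text
bar [332.  14.] 418 (array([0.6503, 0.0539]), 26.8, 3.2, -3.4) z 0.0939
bar [332.  75.] 4681 (array([0.6487, 0.0235]), 46.8, 27.2, 86.7) z 0.094
bar [331. 134.] 374 (array([ 0.6467, -0.0068]), 27.0, 3.9, -3.3) z 0.0939
bar [327. 179.] 442 (array([ 0.6431, -0.034 ]), 27.2, 6.2, -3.3) z 0.0935
bar [327. 232.] 3374 (array([ 0.6412, -0.0693]), 54.5, 27.3, 86.8) z 0.094
t 38.17 at [ 0.638  -0.0692  0.1403] yaw -3.3 w 0.0851 F [-0.7  0.4 -0.4]
  lin [0.0029, -0.0023, 0.0513] rot [-0.0, 0.04, 0.0] dist 0.051
```

View pics/w19.png

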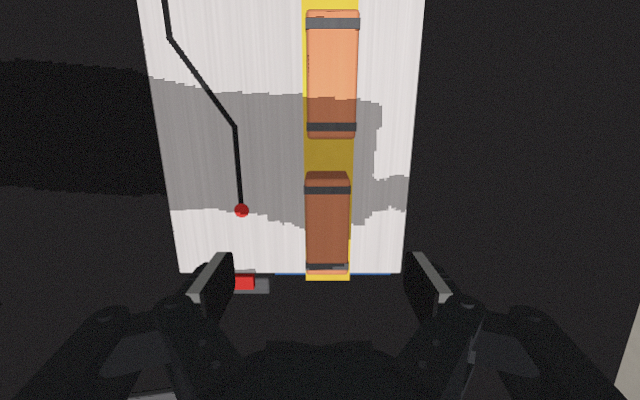

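jog_arm --jaw '[0,0,1,1,1,1,1,1]' --linear '[[0.003,-0.001,0.025],[0.003,-0.001,0.05],[0.003,-0.001,0.05],[0.003,-0.001,0.05],[0.003,-0.001,0.05],[0.003,-0.001,0.05],[0.003,-0.001,0.05],[0.003,-0.001,0.05]]' --delta_rot '[[0,0,0],[0,0,0],[0,0,0],[0,0,0],[0,0,0],[0,0,0],[0,0,0],[0,0,0]]'

```text
clock: 38.83
eef_pos: [0.6425, -0.0687, 0.0932]
tool_rot: [1.0, -0.029, 0.002, 0.0]
ft_force: [0.9, -1.0, 5.4]
grip_width: 0.0263
```

```bash
python3 - <<'E'
from torch import *
a=np.radians(6.7)
for k in (-.075,0,.075): print(np.array([.471,.317])+k*np.array([np.cos(a),np.sin(a)]))
plan(.396,.308,.15,6.7)
E
```

```text
[0.3965122  0.30824969]
[0.471 0.317]
[0.5454878  0.32575031]
t 38.83 at [ 0.6425 -0.0687  0.0932] yaw -3.31 w 0.0263 F [ 0.9 -1.   5.4]
  lin [-0.2677, -0.3618, -0.0581] rot [0.04, -0.25, -10.01] dist 0.454
```

jog_arm --jaw '[1,1,1,1,1,1,1,1]' --linear '[[0,0,-0.03],[0,0,-0.06],[-0.02,-0.027,-0.08],[-0.04,-0.055,-0.08],[-0.06,-0.082,-0.08],[-0.08,-0.11,-0.08],[-0.1,-0.137,-0.08],[-0.12,-0.164,-0.08]]' --delta_rot '[[0,0,0],[0,0,0],[0,0,-2],[0,0,-4],[0,0,-6],[0,0,-8],[0,0,-10],[0,0,-10]]'

```text
clock: 39.5
eef_pos: [0.5291, 0.1032, 0.1704]
tool_rot: [0.998, 0.059, -0.0, 0.0]
ft_force: [0.6, -0.2, -4.6]
grip_width: 0.0265
```

```bash
python3 - <<'E'
from torch import *
plan(.3965,.308,.10,6.7)
E
```

```text
t 39.5 at [0.5291 0.1032 0.1704] yaw 6.74 w 0.0265 F [ 0.6 -0.2 -4.6]
  lin [-0.1076, -0.219, 0.0705] rot [-0.0, 0.06, 0.04] dist 0.254
```

jog_arm --jaw '[1,1,1,1,1,1,1,1]' --linear '[[-0.016,-0.032,0],[-0.032,-0.066,0],[-0.048,-0.1,0],[-0.064,-0.133,0],[-0.08,-0.166,0.0],[-0.095,-0.195,0.02],[-0.104,-0.212,0.05],[-0.106,-0.216,0.07]]' --delta_rot '[[0,0,0],[0,0,0],[0,0,0],[0,0,0],[0,0,0],[0,0,0],[0,0,0],[0,0,0]]'

```text
clock: 40.17
eef_pos: [0.3974, 0.3067, 0.0992]
tool_rot: [0.998, 0.061, -0.001, -0.0]
ft_force: [0.6, -1.1, -5.1]
grip_width: 0.0267
```

```bash
python3 - <<'E'
from torch import *
plan(.3965,.308,.0395,6.7)
p,d,c=grab('wrist','w20.png')
plan(.3965,.308,.0395,6.7)
P=cloud(c,d); H,S_,V=hsvm(p)
for mm,ce,a in comps(p,(S_<60)&(V>100)&(abs(P[...,2]-.012)<.005),1500): print('plate',ce,a,rect(c,mm,.012))
E
```

```text
t 40.17 at [0.3974 0.3067 0.0992] yaw 6.97 w 0.0267 F [ 0.6 -1.1 -5.1]
  lin [-0.0006, -0.0013, 0.0597] rot [-0.06, 0.09, 0.27] dist 0.06
t 40.22 at [0.3954 0.3043 0.0952] yaw 6.94 w 0.0266 F [-1.6 -0.9 -6.6]
  lin [0.002, -0.0037, 0.0557] rot [0.2, 0.46, 0.24] dist 0.056
plate [431.34285982 195.93880742] 31981 (array([0.4695, 0.3194]), 218.5, 109.3, 6.7)
```

View pics/w20.png

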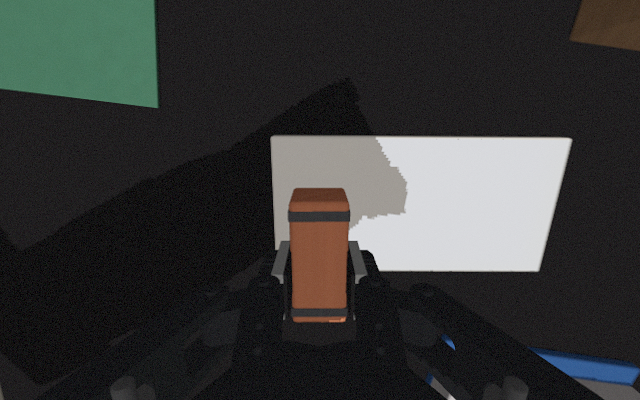

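jog_arm --jaw '[1,1,1,1,1,1,1,1]' --linear '[[0.001,-0.003,0.015],[0.001,-0.003,0.03],[0.001,-0.003,0.042],[0.001,-0.003,0.05],[0.001,-0.003,0.054],[0.001,-0.003,0.057],[0.001,-0.003,0.057],[0.001,-0.003,0.057]]' --delta_rot '[[0,0,0],[0,0,0],[0,0,0],[0,0,0],[0,0,0],[0,0,0],[0,0,0],[0,0,0]]'

```text
clock: 40.88
eef_pos: [0.4014, 0.3075, 0.0442]
tool_rot: [0.998, 0.058, 0.0, -0.0]
ft_force: [0.1, 0.0, -4.0]
grip_width: 0.0265
```

```bash
python3 - <<'E'
from torch import *
plan(.3965,.308,.0395,6.7)
E
```

```text
t 40.88 at [0.4014 0.3075 0.0442] yaw 6.67 w 0.0265 F [ 0.1  0.  -4. ]
  lin [-0.0048, -0.001, 0.0047] rot [-0.03, -0.05, -0.03] dist 0.007
```

jog_arm --jaw '[1,1,1,1,0,0,0,0]' --linear '[[-0.004,-0.001,0.001],[-0.004,-0.001,0.003],[-0.004,-0.001,0.005],[-0.004,-0.001,0.005],[-0.004,-0.001,0.005],[-0.004,-0.001,0.005],[-0.004,-0.001,0.005],[-0.004,-0.001,0.005]]' --delta_rot '[[0,0,0],[0,0,0],[0,0,0],[0,0,0],[0,0,0],[0,0,0],[0,0,0],[0,0,0]]'

```text
clock: 41.55
eef_pos: [0.3972, 0.3082, 0.0389]
tool_rot: [0.998, 0.058, 0.0, -0.0]
ft_force: [-1.4, 0.3, -0.1]
grip_width: 0.0737
```

```bash
python3 - <<'E'
from torch import *
plan(.6485,.0235,.17,-3.3)
E
```

```text
t 41.55 at [0.3972 0.3082 0.0389] yaw 6.69 w 0.0737 F [-1.4  0.3 -0.1]
  lin [0.2165, 0.312, -0.1311] rot [-0.03, -0.05, 9.99] dist 0.402
```

jog_arm --jaw '[0,0,0,0,0,0,0,0]' --linear '[[0,0,-0.03],[0,0,-0.065],[0.02,0.025,-0.1],[0.04,0.055,-0.13],[0.06,0.085,-0.14],[0.08,0.115,-0.14],[0.1,0.145,-0.14],[0.12,0.175,-0.14]]' --delta_rot '[[0,0,0],[0,0,0],[0,0,2],[0,0,4],[0,0,6],[0,0,8],[0,0,10],[0,0,10]]'

```text
clock: 42.22
eef_pos: [0.5379, 0.1466, 0.1797]
tool_rot: [1.0, -0.03, 0.001, -0.0]
ft_force: [0.4, 0.1, 0.2]
grip_width: 0.0851
```

```bash
python3 - <<'E'
from torch import *
plan(.6475,.0235,.14,-3.3)
p,d,c=grab('top');P=cloud(c,d);bars(p,c,P,.040);bars(p,c,P,.094)
E
```

```text
t 42.22 at [0.5379 0.1466 0.1797] yaw -3.39 w 0.0851 F [0.4 0.1 0.2]
  lin [0.1166, 0.1165, 0.0398] rot [-0.04, -0.12, -0.09] dist 0.17
bar [490.  94.] 126 (array([ 0.9146, -0.6616]), 124.1, 102.9, 90.0) z 0.0418
bar [235. 231.] 102 (array([0.3962, 0.3129]), 53.2, 26.1, -82.5) z 0.0401
bar [302. 160.] 269 (array([0.6499, 0.0628]), 142.4, 29.4, 87.3) z 0.094
bar [414. 202.] 165 (array([ 0.4912, -0.3367]), 91.8, 26.5, 6.9) z 0.0974
```

jog_arm --jaw '[0,0,0,0,0,0,0,0]' --linear '[[0.025,0.025,0],[0.05,0.05,0],[0.075,0.075,0],[0.1,0.1,0],[0.112,0.113,0.01],[0.114,0.115,0.02],[0.114,0.115,0.035],[0.114,0.115,0.04]]' --delta_rot '[[0,0,0],[0,0,0],[0,0,0],[0,0,0],[0,0,0],[0,0,0],[0,0,0],[0,0,0]]'

```text
clock: 42.93
eef_pos: [0.6419, 0.0267, 0.1356]
tool_rot: [1.0, -0.029, -0.002, -0.0]
ft_force: [-0.3, -0.3, -0.9]
grip_width: 0.0852
```

```bash
python3 - <<'E'
from torch import *
p,d,c=grab('wrist','w21.png');P=cloud(c,d);bars(p,c,P,.094)
plan(.6475,.0225,.089,-3.3)
E
```

```text
bar [331.  41.] 415 (array([0.654 , 0.1364]), 26.9, 3.2, -3.4) z 0.0939
bar [331. 100.] 4588 (array([0.6523, 0.1061]), 47.1, 27.4, 86.6) z 0.094
bar [330. 158.] 321 (array([0.6506, 0.0758]), 26.6, 3.5, -3.4) z 0.0939
bar [331. 189.] 438 (array([0.6505, 0.0551]), 27.0, 5.6, -3.3) z 0.0934
bar [330. 244.] 3421 (array([0.6482, 0.02  ]), 54.9, 27.2, 86.6) z 0.094
t 42.98 at [0.6413 0.0272 0.1352] yaw -3.29 w 0.0854 F [-0.3 -0.9 -0.7]
  lin [0.0067, 0.0043, 0.0462] rot [0.02, 0.35, 0.01] dist 0.047
```

View pics/w21.png

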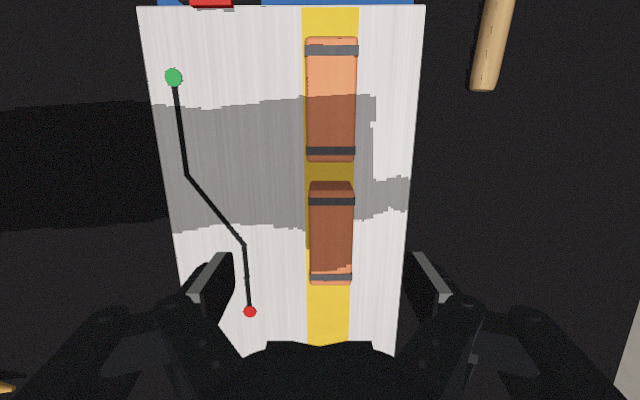

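jog_arm --jaw '[0,0,1,1,1,1,1,1]' --linear '[[0.005,0.004,0.022],[0.005,0.004,0.046],[0.005,0.004,0.048],[0.005,0.004,0.048],[0.005,0.004,0.048],[0.005,0.004,0.048],[0.005,0.004,0.048],[0.005,0.004,0.048]]' --delta_rot '[[0,0,0],[0,0,0],[0,0,0],[0,0,0],[0,0,0],[0,0,0],[0,0,0],[0,0,0]]'

```text
clock: 43.65
eef_pos: [0.6494, 0.0228, 0.093]
tool_rot: [1.0, -0.029, 0.002, -0.0]
ft_force: [-0.6, 0.2, 4.5]
grip_width: 0.0267
```

```bash
python3 - <<'E'
from torch import *
plan(.471,.317,.17,6.7)
E
```

```text
t 43.65 at [0.6494 0.0228 0.093 ] yaw -3.29 w 0.0267 F [-0.6  0.2  4.5]
  lin [-0.1948, -0.2835, -0.0776] rot [-0.02, -0.21, -9.99] dist 0.353
```

jog_arm --jaw '[1,1,1,1,1,1,1,1]' --linear '[[0,0,-0.03],[0,0,-0.06],[-0.018,-0.026,-0.08],[-0.036,-0.052,-0.08],[-0.054,-0.078,-0.08],[-0.072,-0.104,-0.08],[-0.09,-0.13,-0.08],[-0.108,-0.157,-0.08]]' --delta_rot '[[0,0,0],[0,0,0],[0,0,-2],[0,0,-4],[0,0,-6],[0,0,-8],[0,0,-10],[0,0,-10]]'

```text
clock: 44.32
eef_pos: [0.548, 0.1861, 0.1701]
tool_rot: [0.998, 0.059, -0.001, 0.0]
ft_force: [0.8, 1.2, -4.8]
grip_width: 0.0263
```

```bash
python3 - <<'E'
from torch import *
plan(.471,.317,.10,6.7)
E
```

```text
t 44.32 at [0.548  0.1861 0.1701] yaw 6.72 w 0.0263 F [ 0.8  1.2 -4.8]
  lin [-0.061, -0.1391, 0.0702] rot [0.02, 0.08, 0.02] dist 0.167
```

jog_arm --jaw '[1,1,1,1,1,1,1,1]' --linear '[[-0.015,-0.034,0],[-0.03,-0.068,0],[-0.045,-0.102,0.0],[-0.058,-0.132,0.0],[-0.058,-0.136,0.02],[-0.058,-0.136,0.045],[-0.058,-0.136,0.065],[-0.058,-0.136,0.07]]' --delta_rot '[[0,0,0],[0,0,0],[0,0,0],[0,0,0],[0,0,0],[0,0,0],[0,0,0],[0,0,0]]'

```text
clock: 44.98
eef_pos: [0.4729, 0.3123, 0.0965]
tool_rot: [0.998, 0.059, -0.004, 0.002]
ft_force: [-0.8, 0.6, -5.9]
grip_width: 0.0265
```

```bash
python3 - <<'E'
from torch import *
plan(.471,.317,.0395,6.7)
E
```

```text
t 44.98 at [0.4729 0.3123 0.0965] yaw 6.75 w 0.0265 F [-0.8  0.6 -5.9]
  lin [-0.0009, -0.0051, 0.057] rot [0.22, 0.43, 0.05] dist 0.057
```

jog_arm --jaw '[1,1,1,1,1,1,1,1]' --linear '[[-0.002,-0.003,0.015],[-0.002,-0.003,0.03],[-0.002,-0.003,0.042],[-0.002,-0.003,0.05],[-0.002,-0.003,0.054],[-0.002,-0.003,0.057],[-0.002,-0.003,0.057],[-0.002,-0.003,0.057]]' --delta_rot '[[0,0,0],[0,0,0],[0,0,0],[0,0,0],[0,0,0],[0,0,0],[0,0,0],[0,0,0]]'

```text
clock: 45.65
eef_pos: [0.4743, 0.3167, 0.0443]
tool_rot: [0.998, 0.058, 0.0, -0.0]
ft_force: [-0.8, -1.1, -4.0]
grip_width: 0.0267
```

```bash
python3 - <<'E'
from torch import *
plan(.471,.317,.0393,6.7)
E
```

```text
t 45.65 at [0.4743 0.3167 0.0443] yaw 6.68 w 0.0267 F [-0.8 -1.1 -4. ]
  lin [-0.0032, -0.0007, 0.005] rot [-0.03, -0.05, -0.02] dist 0.006
```

jog_arm --jaw '[1,1,1,1,0.2,0.2,0.2,0.2]' --linear '[[-0.001,0,0.001],[-0.002,0,0.003],[-0.002,0,0.005],[-0.002,0,0.005],[-0.002,0,0.005],[-0.002,0,0.005],[-0.002,0,0.005],[-0.002,0,0.005]]' --delta_rot '[[0,0,0],[0,0,0],[0,0,0],[0,0,0],[0,0,0],[0,0,0],[0,0,0],[0,0,0]]'

```text
clock: 46.32
eef_pos: [0.4723, 0.3166, 0.0392]
tool_rot: [0.998, 0.058, 0.001, -0.0]
ft_force: [0.1, -0.4, 0.2]
grip_width: 0.0681
```

```bash
python3 - <<'E'
from torch import *
plan(.652,.106,.17,-3.3)
E
```

```text
t 46.32 at [0.4723 0.3166 0.0392] yaw 6.69 w 0.0681 F [ 0.1 -0.4  0.2]
  lin [0.1541, 0.23, -0.1308] rot [-0.04, -0.07, 9.99] dist 0.306
```

jog_arm --jaw '[0.2,0.2,0,0,0,0,0,0]' --linear '[[0,0,-0.03],[0,0,-0.065],[0.015,0.022,-0.1],[0.033,0.05,-0.13],[0.053,0.08,-0.135],[0.073,0.11,-0.135],[0.093,0.14,-0.135],[0.113,0.17,-0.135]]' --delta_rot '[[0,0,0],[0,0,0],[0,0,2],[0,0,4],[0,0,6],[0,0,8],[0,0,10],[0,0,10]]'

```text
clock: 46.98
eef_pos: [0.6051, 0.1593, 0.1747]
tool_rot: [1.0, -0.029, 0.001, -0.0]
ft_force: [0.2, -0.2, -0.9]
grip_width: 0.0852
```

```bash
python3 - <<'E'
from torch import *
plan(.652,.106,.14,-3.3)
p,d,c=grab('top');P=cloud(c,d);bars(p,c,P,.040);bars(p,c,P,.094)
E
```

```text
t 46.98 at [0.6051 0.1593 0.1747] yaw -3.37 w 0.0852 F [ 0.2 -0.2 -0.9]
  lin [0.0499, 0.0504, 0.0347] rot [-0.04, -0.11, -0.07] dist 0.079
bar [490.  94.] 121 (array([ 0.9146, -0.6609]), 121.4, 102.9, 90.0) z 0.0398
bar [234. 211.] 94 (array([0.4713, 0.3201]), 48.6, 27.0, -83.6) z 0.0402
bar [236. 240.] 130 (array([0.3667, 0.3082]), 62.1, 27.5, -82.4) z 0.0399
bar [290. 159.] 126 (array([0.651 , 0.1044]), 58.5, 26.0, 89.1) z 0.0937
bar [414. 202.] 156 (array([ 0.4911, -0.3368]), 91.9, 26.1, 7.5) z 0.0972
```

jog_arm --jaw '[0,0,0,0,0,0,0,0]' --linear '[[0.025,0.025,0],[0.045,0.045,0],[0.049,0.049,0],[0.049,0.049,0.01],[0.049,0.049,0.025],[0.049,0.049,0.035],[0.049,0.049,0.035],[0.049,0.049,0.035]]' --delta_rot '[[0,0,0],[0,0,0],[0,0,0],[0,0,0],[0,0,0],[0,0,0],[0,0,0],[0,0,0]]'

```text
clock: 47.7
eef_pos: [0.6484, 0.1098, 0.1374]
tool_rot: [1.0, -0.028, -0.001, 0.0]
ft_force: [0.5, -0.2, 0.7]
grip_width: 0.0855
```

```bash
python3 - <<'E'
from torch import *
p,d,c=grab('wrist','w22.png');P=cloud(c,d);bars(p,c,P,.094)
plan(.652,.1055,.089,-3.3)
E
```

```text
bar [326. 190.] 451 (array([0.6541, 0.1376]), 27.3, 6.3, -3.2) z 0.0934
bar [326. 244.] 3282 (array([0.6521, 0.102 ]), 55.0, 27.1, 86.5) z 0.094
t 47.75 at [0.6492 0.1098 0.1385] yaw -3.23 w 0.0854 F [-0.8  0.7  1. ]
  lin [0.003, 0.0042, 0.0495] rot [0.0, 0.05, 0.07] dist 0.05
```

View pics/w22.png

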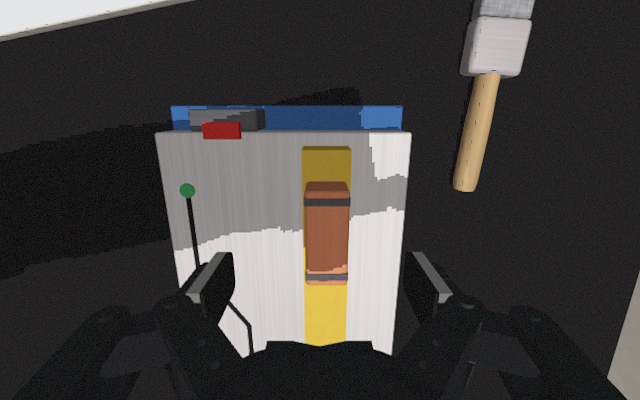

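jog_arm --jaw '[0,0,1,1,1,1,1,1]' --linear '[[0.003,0.004,0.025],[0.003,0.004,0.049],[0.003,0.004,0.05],[0.003,0.004,0.05],[0.003,0.004,0.05],[0.003,0.004,0.05],[0.003,0.004,0.05],[0.003,0.004,0.05]]' --delta_rot '[[0,0,0],[0,0,0],[0,0,0],[0,0,0],[0,0,0],[0,0,0],[0,0,0],[0,0,0]]'

```text
clock: 48.42
eef_pos: [0.6539, 0.105, 0.091]
tool_rot: [1.0, -0.029, 0.002, -0.0]
ft_force: [-1.4, 0.5, 4.5]
grip_width: 0.027
```

```bash
python3 - <<'E'
from torch import *
plan(.5455,.326,.17,6.7)
E
```

```text
t 48.42 at [0.6539 0.105  0.091 ] yaw -3.3 w 0.027 F [-1.4  0.5  4.5]
  lin [-0.1206, -0.2144, -0.0792] rot [-0.04, -0.21, -10.0] dist 0.258
```

```bash
python3 - <<'E'
from meas import *
z=np.load('top0.npz'); p,d=z['p'],z['d']; c={k:z[k] for k in ['fovy','cx','cy','k1','origin','orientation']}
P=cloud(c,d);H,S,V=hsvm(p)
m=(H>100)&(H<130)&(S>120)&(P[...,2]>.02)
m[:, :180]=0;m[:,240:]=0;m[:130]=0;m[170:]=0
print(P[m].min(0),P[m].max(0),np.median(P[m],0))
E
```

```text
[0.66923565 0.35321881 0.02014469] [0.71854175 0.40207676 0.10955836] [0.68372004 0.36843952 0.08300727]
```

jog_arm --jaw '[1,1,1,1,1,1,1,1]' --linear '[[0,0,-0.03],[0,0,-0.06],[-0.018,-0.03,-0.08],[-0.036,-0.06,-0.08],[-0.054,-0.085,-0.08],[-0.07,-0.11,-0.08],[-0.08,-0.13,-0.08],[-0.09,-0.145,-0.08]]' --delta_rot '[[0,0,0],[0,0,0],[0,0,-2],[0,0,-4],[0,0,-6],[0,0,-8],[0,0,-10],[0,0,-10]]'

```text
clock: 49.08
eef_pos: [0.5697, 0.2565, 0.1681]
tool_rot: [0.998, 0.06, -0.001, -0.0]
ft_force: [0.2, -0.6, -4.5]
grip_width: 0.0268
```

```bash
python3 - <<'E'
from torch import *
plan(.5455,.326,.10,6.7)
E
```

```text
t 49.08 at [0.5697 0.2565 0.1681] yaw 6.86 w 0.0268 F [ 0.2 -0.6 -4.5]
  lin [-0.0156, -0.0719, 0.0681] rot [-0.01, 0.08, 0.16] dist 0.1
```

jog_arm --jaw '[1,1,1,1,1,1,1,1]' --linear '[[-0.006,-0.03,0],[-0.012,-0.06,0],[-0.0145,-0.069,0.0],[-0.0145,-0.069,0.015],[-0.0145,-0.069,0.04],[-0.0145,-0.069,0.06],[-0.0145,-0.069,0.068],[-0.0145,-0.069,0.068]]' --delta_rot '[[0,0,0],[0,0,0],[0,0,0],[0,0,0],[0,0,0],[0,0,0],[0,0,0],[0,0,0]]'

```text
clock: 49.75
eef_pos: [0.5465, 0.32, 0.0971]
tool_rot: [0.998, 0.058, -0.003, 0.002]
ft_force: [-0.5, -1.3, -3.9]
grip_width: 0.0268
```

```bash
python3 - <<'E'
from torch import *
p,d,c=grab('wrist','w23.png')
plan(.5455,.326,.0375,6.7)
E
```

```text
t 49.8 at [0.5478 0.3207 0.0992] yaw 6.68 w 0.0265 F [ 0.5  0.3 -4. ]
  lin [-0.0014, -0.0056, 0.0617] rot [0.09, 0.2, -0.02] dist 0.062
```

View pics/w23.png

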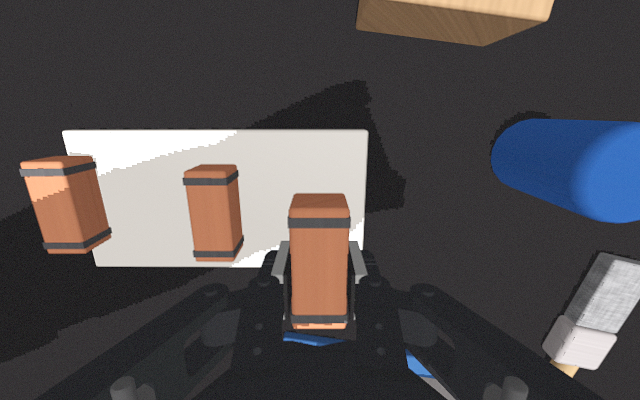

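jog_arm --jaw '[1,1,1,1,1,1,1,1]' --linear '[[-0.002,-0.005,0.015],[-0.003,-0.005,0.03],[-0.003,-0.005,0.042],[-0.003,-0.005,0.05],[-0.003,-0.005,0.056],[-0.003,-0.005,0.06],[-0.003,-0.005,0.06],[-0.003,-0.005,0.06]]' --delta_rot '[[0,0,0],[0,0,0],[0,0,0],[0,0,0],[0,0,0],[0,0,0],[0,0,0],[0,0,0]]'

```text
clock: 50.47
eef_pos: [0.5455, 0.3261, 0.0409]
tool_rot: [0.998, 0.058, 0.0, -0.0]
ft_force: [-0.6, -0.6, -4.2]
grip_width: 0.0268
```

```bash
python3 - <<'E'
from torch import *
plan(.545,.326,.0373,6.7)
E
```

```text
t 50.47 at [0.5455 0.3261 0.0409] yaw 6.68 w 0.0268 F [-0.6 -0.6 -4.2]
  lin [-0.0006, 0.0001, 0.0036] rot [-0.01, -0.03, -0.02] dist 0.004
```

jog_arm --jaw '[1,1,1,1,0.2,0.2,0.2,0.2]' --linear '[[0,0,0.001],[0,0,0.002],[0,0,0.0036],[0,0,0.0036],[0,0,0.0036],[0,0,0.0036],[0,0,0.0036],[0,0,0.0036]]' --delta_rot '[[0,0,0],[0,0,0],[0,0,0],[0,0,0],[0,0,0],[0,0,0],[0,0,0],[0,0,0]]'

```text
clock: 51.13
eef_pos: [0.5458, 0.3264, 0.0379]
tool_rot: [0.998, 0.058, 0.001, -0.0]
ft_force: [-0.6, 0.1, -0.3]
grip_width: 0.0681
```

jog_arm --jaw '[0.2,0.2,0.2,0.2,0.2,0,0,0]' --linear '[[0,0,-0.03],[0,0,-0.06],[-0.02,0.01,-0.09],[-0.05,0.02,-0.12],[-0.08,0.03,-0.13],[-0.11,0.03,-0.14],[-0.14,0.03,-0.14],[-0.17,0.03,-0.14]]' --delta_rot '[[0,0,0],[0,0,0],[0,0,0],[0,0,0],[0,0,0],[0,0,0],[0,0,0],[0,0,0]]'

```text
clock: 51.8
eef_pos: [0.3793, 0.2765, 0.1786]
tool_rot: [0.998, 0.058, 0.002, -0.001]
ft_force: [-0.3, 0.2, -0.1]
grip_width: 0.0852
```

```bash
python3 - <<'E'
from torch import *
plan(.367,.308,.10,6.7)
p,d,c=grab('wrist','w24.png');P=cloud(c,d);bars(p,c,P,.04)
p,d,c=grab('top');P=cloud(c,d);bars(p,c,P,.040);bars(p,c,P,.094)
E
```

```text
t 51.8 at [0.3793 0.2765 0.1786] yaw 6.65 w 0.0852 F [-0.3  0.2 -0.1]
  lin [-0.0088, -0.0326, 0.0786] rot [-0.11, -0.19, -0.05] dist 0.086
bar [588.  17.] 780 (array([0.5858, 0.453 ]), 72.6, 12.2, -0.1) z 0.0397
bar [306. 156.] 2016 (array([0.3653, 0.3111]), 65.3, 25.8, -82.8) z 0.04
bar [495. 159.] 2117 (array([0.5409, 0.3273]), 63.6, 30.0, -83.5) z 0.0399
bar [418. 161.] 2025 (array([0.4679, 0.3174]), 64.6, 26.8, -83.4) z 0.0399
bar [490.  94.] 113 (array([ 0.9146, -0.661 ]), 122.9, 102.9, 90.0) z 0.0401
bar [233. 192.] 114 (array([0.5449, 0.3232]), 61.3, 27.4, -83.6) z 0.0402
bar [236. 210.] 90 (array([0.4739, 0.3138]), 60.4, 26.1, 89.3) z 0.0397
bar [414. 202.] 159 (array([ 0.4911, -0.3368]), 91.9, 26.1, 7.5) z 0.0971
```

View pics/w24.png

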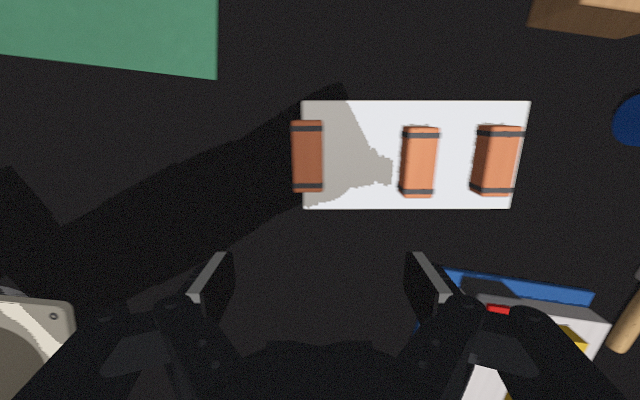

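jog_arm --jaw '[0,0,0,0,0,0,0,0]' --linear '[[-0.005,-0.018,0],[-0.0095,-0.035,0],[-0.0095,-0.035,0.02],[-0.0095,-0.035,0.04],[-0.0095,-0.035,0.06],[-0.0095,-0.035,0.075],[-0.0095,-0.035,0.08],[-0.0095,-0.035,0.08]]' --delta_rot '[[0,0,0],[0,0,0],[0,0,0],[0,0,0],[0,0,0],[0,0,0],[0,0,0],[0,0,0]]'

```text
clock: 52.57
eef_pos: [0.3661, 0.3097, 0.096]
tool_rot: [0.998, 0.058, -0.001, 0.001]
ft_force: [-0.5, -1.2, 0.9]
grip_width: 0.0853
```

```bash
python3 - <<'E'
from torch import *
plan(.366,.311,.037,6.7)
E
```

```text
t 52.57 at [0.3661 0.3097 0.096 ] yaw 6.68 w 0.0853 F [-0.5 -1.2  0.9]
  lin [0.0002, -0.0014, 0.0589] rot [0.08, 0.11, -0.02] dist 0.059
```

jog_arm --jaw '[0,0,0,1,1,1,1,1]' --linear '[[0,0,0.025],[0,0,0.05],[0,0,0.058],[0,0,0.058],[0,0,0.058],[0,0,0.058],[0,0,0.058],[0,0,0.058]]' --delta_rot '[[0,0,0],[0,0,0],[0,0,0],[0,0,0],[0,0,0],[0,0,0],[0,0,0],[0,0,0]]'

```text
clock: 53.23
eef_pos: [0.3672, 0.3109, 0.0406]
tool_rot: [0.998, 0.058, 0.001, -0.001]
ft_force: [-4.0, -5.9, 7.0]
grip_width: 0.0267
```

jog_arm --jaw '[1,1,1,1,1,1,1,1]' --linear '[[0,0,0],[0,0,0],[0,0,-0.008],[0,0,-0.016],[0.01,0,-0.02],[0.02,0,-0.02],[0.027,0,-0.02],[0.027,0,-0.02]]' --delta_rot '[[0,0,0],[0,0,0],[0,0,0],[0,0,0],[0,0,0],[0,0,0],[0,0,0],[0,0,0]]'

```text
clock: 53.9
eef_pos: [0.3951, 0.3138, 0.0592]
tool_rot: [0.998, 0.058, 0.001, -0.0]
ft_force: [0.9, 0.4, -3.1]
grip_width: 0.0266
```

```bash
python3 - <<'E'
from torch import *
plan(.394,.311,.04,6.7)
E
```

```text
t 53.9 at [0.3951 0.3138 0.0592] yaw 6.62 w 0.0266 F [ 0.9  0.4 -3.1]
  lin [-0.0014, 0.0026, 0.0192] rot [-0.04, -0.11, -0.08] dist 0.019
```

jog_arm --jaw '[1,1,1,1,1,1,0.2,0.2]' --linear '[[0,0,0.005],[0,0,0.01],[0,0,0.015],[0,0,0.018],[0,0,0.0195],[0,0,0.0195],[0,0,0.0195],[0,0,0.0195]]' --delta_rot '[[0,0,0],[0,0,0],[0,0,0],[0,0,0],[0,0,0],[0,0,0],[0,0,0],[0,0,0]]'

```text
clock: 54.57
eef_pos: [0.3934, 0.3136, 0.0399]
tool_rot: [0.998, 0.059, 0.001, -0.0]
ft_force: [-0.4, -0.0, -0.2]
grip_width: 0.0496
```

jog_arm --jaw '[0.2,0.2,0.2,0.2,0.2,0.2,0,0]' --linear '[[0,0,0],[0,0,0],[0,0,0],[0,0,-0.03],[0,0,-0.06],[0,0.01,-0.1],[0,0.03,-0.14],[0,0.05,-0.18]]' --delta_rot '[[0,0,0],[0,0,0],[0,0,0],[0,0,0],[0,0,0],[0,0,0],[0,0,0],[0,0,0]]'

```text
clock: 55.23
eef_pos: [0.3984, 0.2661, 0.2156]
tool_rot: [0.998, 0.059, -0.0, 0.0]
ft_force: [1.3, 0.5, 0.1]
grip_width: 0.0856
```

```bash
python3 - <<'E'
from torch import *
plan(.40,.27,.25,6.7)
p,d,c=grab('wrist','w25.png');P=cloud(c,d);bars(p,c,P,.04)
p,d,c=grab('top','top_end.png');P=cloud(c,d);bars(p,c,P,.040);bars(p,c,P,.094)
E
```

```text
t 55.23 at [0.3984 0.2661 0.2156] yaw 6.78 w 0.0856 F [1.3 0.5 0.1]
  lin [0.0021, -0.0037, -0.0344] rot [0.0, 0.0, 0.08] dist 0.035
bar [563.  14.] 681 (array([0.5988, 0.452 ]), 97.0, 10.7, -1.2) z 0.04
bar [318. 140.] 1707 (array([0.3915, 0.312 ]), 63.7, 27.0, -82.6) z 0.04
bar [463. 144.] 1853 (array([0.5427, 0.3259]), 64.0, 31.5, -83.3) z 0.0399
bar [393. 145.] 1769 (array([0.47  , 0.3162]), 64.1, 29.2, -83.7) z 0.04
bar [490.  94.] 116 (array([ 0.9146, -0.6619]), 124.2, 102.9, 90.0) z 0.0409
bar [233. 192.] 116 (array([0.545 , 0.3229]), 62.0, 27.4, -83.6) z 0.0404
bar [414. 202.] 164 (array([ 0.491 , -0.3363]), 92.1, 26.8, 8.6) z 0.0971
```

View pics/w25.png

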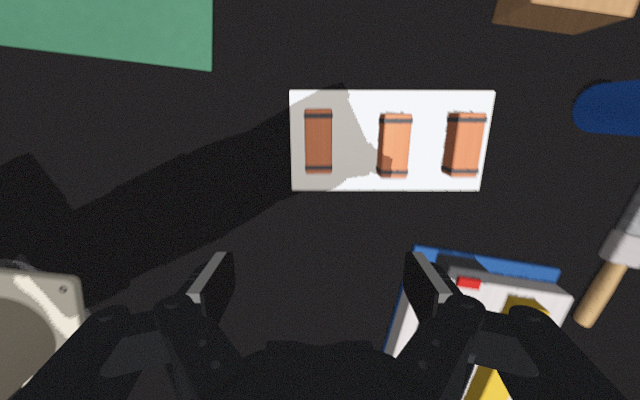

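View pics/top_end.png

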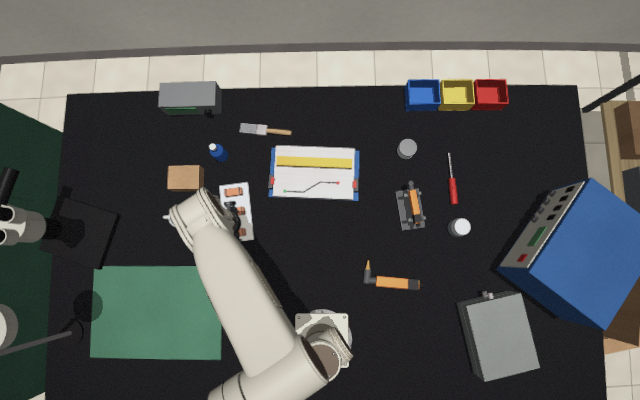

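jog_arm --jaw '[0,0,0,0,0,0,0,0]' --linear '[[0,0,-0.01],[0,0,-0.02],[0,0,-0.02],[0,0,-0.02],[0,0,-0.02],[0,0,-0.02],[0,0,-0.02],[0,0,-0.02]]' --delta_rot '[[0,0,0],[0,0,0],[0,0,0],[0,0,0],[0,0,0],[0,0,0],[0,0,0],[0,0,0]]'

```text
clock: 56.0
eef_pos: [0.3984, 0.2663, 0.2333]
tool_rot: [0.998, 0.058, -0.001, 0.0]
ft_force: [-0.2, -0.1, 0.1]
grip_width: 0.0854
```

```bash
python3 - <<'E'
from torch import *
p,d,c=grab('wrist');P=cloud(c,d);bars(p,c,P,.04)
bot.job_done()
E
```

```text
bar [548.  16.] 604 (array([0.5981, 0.4544]), 95.5, 16.0, -1.7) z 0.0402
bar [318. 138.] 1500 (array([0.3912, 0.3132]), 63.9, 26.3, -82.7) z 0.04
bar [389. 142.] 1578 (array([0.4699, 0.3176]), 63.1, 28.9, -83.3) z 0.04
bar [455. 141.] 1644 (array([0.5424, 0.3272]), 63.1, 30.6, -83.5) z 0.0399
the job is handed in; nothing more can be done
```

The job is done and handed in at about 56 s; the hand-in reports no verdict, so these are my own checks.

- **Bars on the ledge:** I laid all three bars lengthwise on the ledge. The camera pictures showed them still there through the whole seam pass.
- **Seam:** I took the smaller torch from its cradle and guided its tip from the green dot to the red dot at about 2 cm/s, about 3 mm above the deck. The computed tip position was within 1 mm of my measured position of each end and bend. The scene pictures showed the tip on both dots and both bends.
- **Torch:** it is back in both notches, level and centred to about 1 mm, with the nozzle at the same end as before.
- **Bars on the plate:** all three lie flat on the plate, tops at 40 mm as expected. One was knocked about 3 cm towards the plate's edge between two placings, so I picked it up again and set it back inside.
- **Bystanders:** they look unmoved in the last top picture, which I compared by eye only.
- **Disagreements:** top and wrist cameras differed by a few millimetres on bar positions. The last top picture could measure only one bar on the plate because the arm hid the other two, so their final positions rest on the wrist camera.

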